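# Put the tin caddy away in the lidded storage box

## Task

Put the two-tin caddy away in the wooden storage box: slide its blue lid fully open, tilt the caddy to get it through the opening, which is shorter than the caddy, and stand it level on the box floor before you let go of it. Then slide the lid fully shut. Do not disturb the jar, the bowl, the bottle or the pot that stand about.

Things in the scene. Friction and masses are not known exactly. Their poses are not given: they have to be found in the camera images.
- storage_box: Pale wooden box fixed to the table, 112 (its x) x 226 (its y) x 112 mm tall without lid; walls and floor 8 mm, inside 96 x 210 x 104 mm. Origin: centre of its underside, long axis y, z up. The blue lid lies on its walls and slides towards the box's -y, so the opening appears at the +y end. Yaw within 0.3 rad.
- slide_lid (a joint): Travel (m) of the blue lid, a plate 112 x 222 x 8 mm, underside 112 mm and top 120 mm above the table. 0 = shut, 0.131 = open stop: its edge is then 20 mm on the -y side of the box's centre, leaving 125 mm of the inside length uncovered. Slides to the box's -y, jutting out past that end; stays where left, friction 1.5 N plus light damping. Starts 0 to 0.05.
- lid_knob (a point): Centre of the top face of the white round lid knob, diameter 26 mm, 32 mm tall, upright on the lid (its top is 152 mm above the table). With the lid shut it is 10 mm to the -y side of the box's centre; it moves with the lid.
- caddy: Loose rigid caddy, 0.25 to 0.5 kg: aluminium base 150 (its x) x 60 (its y) x 6 mm; on it two fixed tins (red, green; white caps), 56 mm across, centred at x = -45 and +45 mm, tops 44 mm above the underside; in the middle an upright orange grip blade up to 88 mm. Origin: centre of the underside, z up. Starts upright on the table, yaw within 1.4 rad. Either end may lead.
- caddy_grip (a point): Middle of the caddy's orange grip blade, 72 mm above the caddy's underside. The blade is 26 mm wide along the caddy's x, 14 mm thick along its y, its top 88 mm above the underside; grip it across the 14 mm (the caddy's y).
- jar: Bystander: white jar with red cap, diameter 72 mm, 150 mm tall, standing close beside the box on its +x side. Origin: centre of the underside.
- bowl: Bystander: yellow bowl, 110 mm across, 45 mm tall, empty, on the box's -x side. Origin: centre of the underside.
- glue: Bystander: white bottle with orange cap, diameter 60 mm, 170 mm tall, standing either beyond or on the near side of the caddy. Origin: centre of the underside.
- pot: Bystander: blue open pot, diameter 76 mm, 100 mm tall, standing at the other of those two places. Origin: centre of the underside.
Not all that is in view belongs to the job. What is shaped like the caddy but purple or turquoise is not meant.

How it is judged:
By the outcome, as a careful person would: the job done as asked, in the order asked, and still so for the second after the job is handed in, with the robot touching nothing.
It also fails if it takes over 64 s, if anything falls off the work surface, if the arm or the gripper's body presses on something with over 40 N, if the wrist force passes 120 N, or if a joint passes its speed limit or range.

## Robot

A 6-joint arm with a two-finger parallel gripper is mounted at the origin on the work surface. World frame = base frame: x ahead of the robot, y to its left, z up, the work surface at z = 0. Lengths are in m, angles in rad, forces in N, time in s.
With the tool pointing down it reaches from about 0.25 to 0.8 m from the base axis. Payload 3.9 kg.
Tool frame: the origin (TCP) lies at the very end of the fingers, on their centre line; the grasp point (between the pads) lies ctrl.grip_point_offset behind it (ctrl.grip_point_offset is the distance from the TCP to the grasp point, in m); x points along the fingers, y is the direction in which the jaws open and shut, and the axes are right-handed (so a half turn about x gives the same grasp; the last joint's range is limited). The gripper opens to 85 mm and grips with 20 to 120 N. Pads are 22 mm wide; open, the fingers measure 114 mm over their backs; the gripper's body (76 mm by 85 mm) begins 54 mm behind the grasp point. The pads swing forward as they close: fully open they stand 13 mm farther back than shut.
Start: joints at [0, 0.26, -0.138, 1.173, 0, 1.571], TCP at [0.525, -0, 0.231] pointing down, gripper open.
Joint ranges: [-2.78, 2.78], [-0.83, 1.72], [-1.28, 1.37], [-1.9, 2.12], [-1.57, 1.48], [-3.14, 3.14]. Speed limits (rad/s): [2.57, 2.57, 3.14, 3.14, 3.14, 3.14].

## Interface

Orientations are given as a unit quaternion [x, y, z, w].
In Python, from bench import status, vision, ticket, ctrl gives the robot as it stands.
- The arm moves only by the tool servo_tool, never from a script. Its argument "rows" is a list of rows, each an object of numbers: "grip": the opening, from -1 (shut) to 1 (fully open), so that 0 is half open; "dx", "dy", "dz": the shift along the world's x, y, z in cm; "ax", "ay", "az": the turn, a rotation vector about the world's x, y, z in degrees. In form: [{"grip": .., "dx": .., "dy": .., "dz": .., "ax": .., "ay": .., "az": ..}, ...]. A call has 1 to 12 rows; each row is the pose to reach, as a shift and turn from the pose commanded when the call began; what a row does not reach only later rows make up. A row lasts 1/12 s, in which the tool goes at most 41.7 mm and 7.16 degrees, less where a joint would pass 70% of its speed; a pose out of reach is approached as far as the arm can. A call with a gripper value outside its range is refused whole. The fingers move at their own pace and stop on an object; "grip_force" is the grip in N (left out, the last holds). Time passes only in rows, so rows that repeat a pose let the fingers close. It gives the time, the measured TCP pose, the force and the opening at its end, in the units of the state.
- status.get_state(): the state, without advancing time (a new reading comes with each control period).
- vision.camera(name): name is "scene" or "side" or "wrist"; returns the picture (480x640x3 uint8, red, green, blue); there is no depth.
- vision.calibration(name): a dict with "fx", "fy", "cx", "cy" (pixels), "rvec" (rotation vector, rad) and "tvec" (3), from world to camera coordinates, as OpenCV has them; the wrist camera has in their place "tool_from_camera" (4x4, takes a point from camera to tool coordinates, whose origin is the TCP and whose axes are the tool frame's). Camera axes: x right, y down, z forward; pixel columns grow to the right and rows downward; lengths in m; the calibration is good to about 2 mm. A picture is of the moment at which its call begins: read the wrist's pose just before it. calibration takes no time and is no camera call.
- ticket.sign_off(): hands the job in, once; it reports no verdict.
Trained networks look in the newest picture that a camera, given by its name, has taken for a name from the list of things; names that differ only in an ending like _2 or _b are one class to them, and where a whole thing is asked for, a point or a joint stands for the part that bears it (a point fixed in the world has none). Each returns a list of dicts, best first, with "confidence" (0 to 1); they miss things now and then, are a little off and sometimes report something else, mostly with a low value. They report only what shows in the picture. A call takes as long as a camera call. They do not tell look-alikes from the thing itself.
- vision.look_for(camera, target): "rect" ([centre column, centre row, width, height] in pixels, round what is visible of it).
- vision.masks_of(camera, target): "pixels" (480x640 bool, what is visible of it) and "rect" ([centre column, centre row, width, height] in pixels, round what is visible of it).
- vision.spot_point(camera, target): "centre" ([row, column] in pixels: a listed point, or the origin of a listed thing).
The state is a dict: "clock": time; "qpos": joint angles; "qd": joint speeds; "tau": joint torques, N m; "position": TCP position; "orientation": TCP orientation; "wrist_force": force on the tool from outside, world axes, zero at the start; "torque": the same for the moment, N m; "gripper_width": finger opening in m.
Only numpy, scipy, OpenCV 4.12 (cv2) and the standard library are available. Lean on these libraries where they do the work, as an engineer would, in place of code of your own. Each camera call takes 0.05 s, during which the arm holds its last target.

## Working session

There is one attempt and no reset: what is moved stays moved. The work goes in short steps, Python scripts to look and compute and a tool call to move; the robot and the scene stay as the last step left them, time stands still between calls to the robot, and variables do not carry over. Pictures are saved under pics/ and viewed, and the job is handed in when it is done.

Besides the shell and the picture viewer there is one more tool, called in YAML: its name, and indented under it one key for each argument. servo_tool: Moves the arm, as the interface text tells. Its arguments: {"type":"object","properties":{"rows":{"type":"array"},"grip_force":{"type":"number"}},"required":["rows"]}

```bash
mkdir -p pics; ls
python3 - <<'E'
from bench import status, vision, ticket, ctrl
import cv2
print(status.get_state()); print(ctrl.grip_point_offset, [a for a in dir(ctrl) if a[0]!='_'])
for n in ("scene","side","wrist"):
    im=vision.camera(n); cv2.imwrite(f"pics/{n}0.png",im[:,:,::-1]); print(n,vision.calibration(n))
E
```

```text
pics
{'clock': 0.0, 'qpos': array([-1.58462155e-05,  2.60691776e-01, -1.39363742e-01,  1.17269841e+00,
        1.07179091e-05,  1.57081832e+00]), 'qd': array([-1.07248516e-04, -8.06566151e-04,  2.13178632e-04, -1.79266832e-03,
        9.51911610e-05,  5.47092827e-04]), 'tau': array([-3.22425103e-04, -4.05677426e+01,  2.53926122e+01,  1.89446745e-02,
       -4.02533055e-05,  2.61086342e-05]), 'position': array([ 5.24323350e-01, -4.87452274e-06,  2.30462849e-01]), 'orientation': array([-0.4995225 , -0.50048238,  0.50049594, -0.49949822]), 'wrist_force': array([-0.33107911,  0.74018279, -1.02280861]), 'torque': array([-0.01338027,  0.031475  , -0.03325118]), 'gripper_width': 0.08520323356836748}
0.0187 ['Unreachable', 'grip_point_offset']
scene {'fx': 550.168122040199, 'fy': 550.168122040199, 'cx': 317.73215095179404, 'cy': 237.94409909691146, 'rvec': array([ 1.30707042,  2.44509833, -0.74481291]), 'tvec': array([ 0.20326293, -0.37725057,  1.46278425])}
side {'fx': 603.3853936411199, 'fy': 603.3853936411199, 'cx': 321.9283884547385, 'cy': 237.57656560199115, 'rvec': array([ 2.34472059, -0.42188456,  0.19177958]), 'tvec': array([-0.48365309,  0.30455421,  0.97447109])}
wrist {'fx': 362.08463584851046, 'fy': 362.08463584851046, 'cx': 316.91635045900637, 'cy': 240.26283332041922, 'tool_from_camera': array([[-4.01000413e-04, -3.07139130e-01,  9.51664539e-01,
        -1.42727429e-01],
       [ 9.99999809e-01, -5.70625444e-04,  2.37204314e-04,
        -1.61792507e-04],
       [ 4.70189273e-04,  9.51664452e-01,  3.07139300e-01,
        -8.03433780e-02],
       [ 0.00000000e+00,  0.00000000e+00,  0.00000000e+00,
         1.00000000e+00]])}
```

View pics/scene0.png

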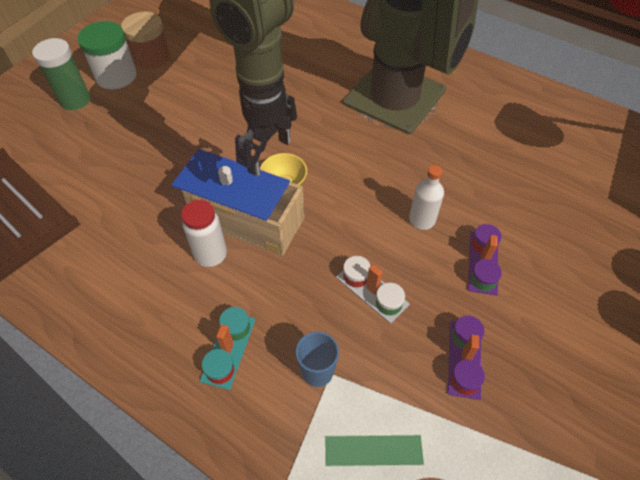

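View pics/side0.png

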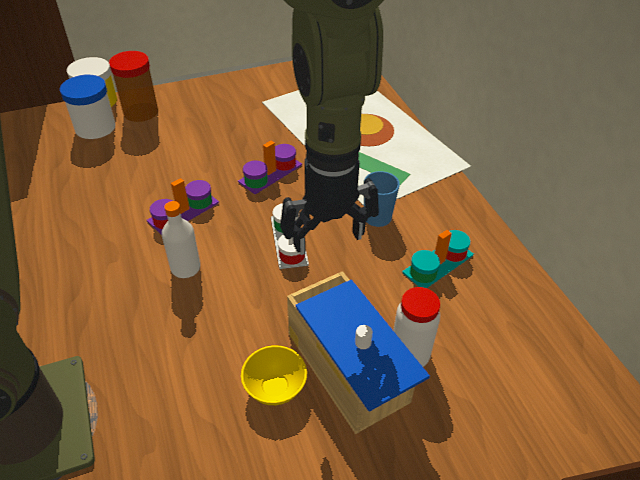

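View pics/wrist0.png

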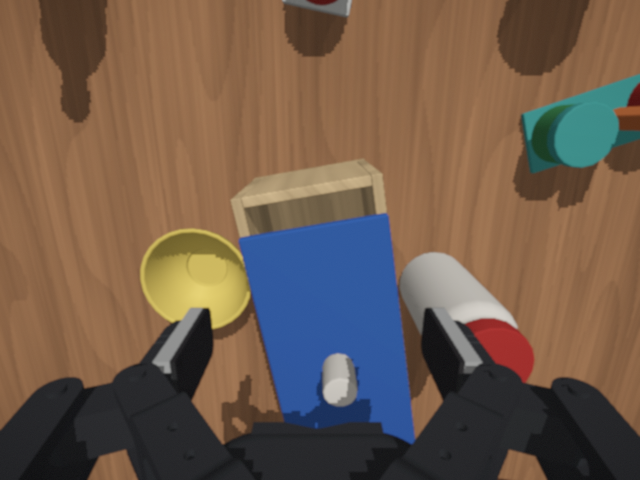

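The real caddy is the aluminium one with red and green tins, at scene (373,285) and side (287,240). The look-alikes are turquoise at (228,347), and purple at (484,260) and (465,357). Next I'll query the networks and crop the caddy.

```bash
cat > h.py <<'E'
from bench import status, vision, ticket, ctrl
import numpy as np, cv2
from scipy.spatial.transform import Rotation as R
from scipy.optimize import least_squares
def cam(n, st=None):
    c=vision.calibration(n); K=np.array([[c['fx'],0,c['cx']],[0,c['fy'],c['cy']],[0,0,1]])
    if n!='wrist':
        return K, cv2.Rodrigues(c['rvec'])[0], np.array(c['tvec'])
    T=np.eye(4); st=st or status.get_state(); T[:3,:3]=R.from_quat(st['orientation']).as_matrix(); T[:3,3]=st['position']
    M=np.linalg.inv(T@c['tool_from_camera']); return K,M[:3,:3],M[:3,3]
def proj(C,P):
    K,r,t=C; q=(np.atleast_2d(P)@r.T+t)@K.T; return q[:,:2]/q[:,2:]
def plane(C,uv,z):
    K,r,t=C; o=-r.T@t; out=[]
    for u in np.atleast_2d(uv):
        d=r.T@np.linalg.inv(K)@np.array([u[0],u[1],1.]); out.append(o+d*(z-o[2])/d[2])
    return np.array(out)
def tri(Cs,uvs,x0=(.5,0,.05)):
    return least_squares(lambda p:np.concatenate([proj(C,p)[0]-u for C,u in zip(Cs,uvs)]),x0)
E
python3 - <<'E'
from h import *
im={n:vision.camera(n) for n in('scene','side','wrist')}
for n in im: np.save(f'pics/{n}.npy',im[n])
C={n:cam(n) for n in im}
H=dict(storage_box=0,lid_knob=.152,caddy=0,caddy_grip=.072,jar=0,bowl=0,glue=0,pot=0)
for t,z in H.items():
    for n in im:
        for d in vision.spot_point(n,t)[:3]:
            u=np.array(d['centre'])[::-1]
            print(t,n,round(d['confidence'],2),u.round(0),plane(C[n],u,z)[0].round(4))
cv2.imwrite('pics/crop1.png',cv2.resize(im['scene'][235:340,310:440,::-1],None,fx=5,fy=5,interpolation=cv2.INTER_CUBIC))
E
```

```text
storage_box scene 0.59 [247. 222.] [ 0.5416 -0.0735  0.    ]
storage_box side 0.62 [350. 367.] [ 0.5387 -0.0813  0.    ]
lid_knob scene 0.65 [224. 173.] [ 0.547 -0.106  0.152]
lid_knob side 0.8 [366. 328.] [ 0.5455 -0.1112  0.152 ]
lid_knob wrist 0.73 [339. 392.] [ 0.5413 -0.1094  0.152 ]
caddy scene 0.84 [231. 346.] [0.7939 0.084  0.    ]
caddy scene 0.72 [373. 287.] [0.5273 0.2475 0.    ]
caddy scene 0.63 [482. 263.] [0.3493 0.4119 0.    ]
caddy side 0.86 [267. 173.] [ 0.5588  0.4721 -0.    ]
caddy side 0.66 [436. 264.] [0.7975 0.082  0.    ]
caddy side 0.63 [285. 241.] [0.5285 0.249  0.    ]
caddy wrist 0.86 [599. 120.] [0.8014 0.083  0.    ]
caddy_grip scene 0.95 [373. 274.] [0.5403 0.2477 0.072 ]
caddy_grip scene 0.77 [225. 334.] [0.7991 0.0867 0.072 ]
caddy_grip scene 0.7 [489. 242.] [0.3437 0.405  0.072 ]
caddy_grip side 0.85 [177. 188.] [0.3434 0.4048 0.072 ]
caddy_grip side 0.81 [287. 214.] [0.5356 0.253  0.072 ]
caddy_grip side 0.63 [271. 149.] [0.5693 0.4686 0.072 ]
jar side 0.71 [412. 351.] [ 0.6562 -0.0885  0.    ]
jar side 0.69 [347. 367.] [ 0.5351 -0.0793  0.    ]
jar wrist 0.72 [433. 282.] [ 0.6554 -0.0897  0.    ]
bowl scene 0.62 [286. 183.] [ 0.4017 -0.0672  0.    ]
bowl side 0.8 [272. 388.] [ 0.3978 -0.0725  0.    ]
bowl wrist 0.87 [209. 263.] [ 0.4047 -0.067   0.    ]
glue scene 0.61 [424. 220.] [0.3157 0.2549 0.    ]
glue side 0.69 [187. 265.] [ 0.3218  0.252  -0.    ]
pot scene 0.74 [320. 370.] [0.7382 0.2546 0.    ]
pot side 0.65 [376. 216.] [0.741  0.2513 0.    ]
```

View pics/crop1.png

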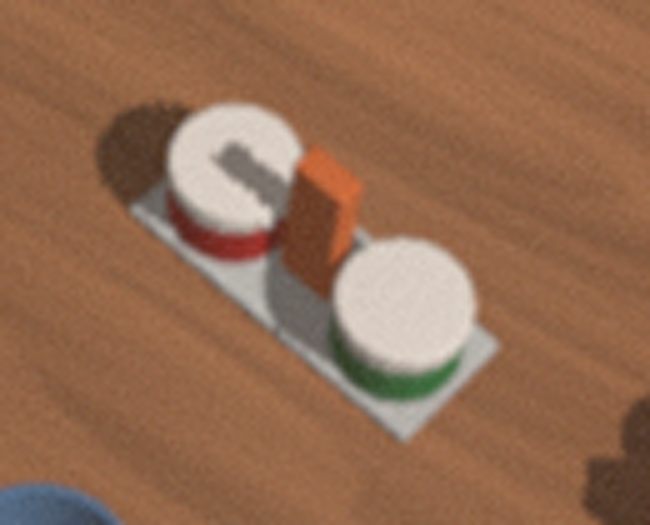

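Confirmed: aluminium base, red and green tins, white caps. The red tin is at the -y end, nearer the box, and the green one is at +y. Next is a precise fit of the box, lid and caddy.

Run:
```python
from h import *
im={n:np.load(f'pics/{n}.npy') for n in('scene','side','wrist')}
cv2.imwrite('pics/c_w.png',cv2.resize(im['wrist'][140:460,200:440,::-1],None,fx=2.4,fy=1.8,interpolation=cv2.INTER_CUBIC)) if 0 else None
cv2.imwrite('pics/c_w.png',cv2.resize(im['wrist'][150:260,220:400,::-1],None,fx=4,fy=4,interpolation=cv2.INTER_CUBIC))
cv2.imwrite('pics/c_s.png',cv2.resize(im['side'][262:440,280:440,::-1],None,fx=3.3,fy=3.3,interpolation=cv2.INTER_CUBIC))
cv2.imwrite('pics/c_c.png',cv2.resize(im['scene'][145:255,165:310,::-1],None,fx=5,fy=5,interpolation=cv2.INTER_CUBIC))
for n in im:
    h=cv2.cvtColor(im[n],cv2.COLOR_RGB2HSV); m=cv2.inRange(h,(108,130,60),(125,255,255))
    m=cv2.morphologyEx(m,cv2.MORPH_OPEN,np.ones((3,3)))
    cs,_=cv2.findContours(m,cv2.RETR_EXTERNAL,cv2.CHAIN_APPROX_NONE)
    for c in sorted(cs,key=cv2.contourArea)[::-1][:1]:
        a=cv2.approxPolyDP(cv2.convexHull(c),4,True)[:,0]; print(n,cv2.contourArea(c),a.tolist(),plane(cam(n),a,.12).round(4).tolist())
```

```text
scene 3095.0 [[173, 183], [184, 168], [220, 158], [287, 180], [266, 218]] [[0.6087, -0.199, 0.12], [0.565, -0.2073, 0.12], [0.5007, -0.1617, 0.12], [0.4707, -0.006, 0.12], [0.5734, 0.0162, 0.12]]
side 1690.5 [[327, 290], [371, 309], [372, 318], [340, 364], [297, 308]] [[0.5263, 0.0047, 0.12], [0.5803, -0.0579, 0.12], [0.5743, -0.0753, 0.12], [0.4926, -0.1379, 0.12], [0.4659, -0.0139, 0.12]]
wrist 27990.5 [[241, 238], [386, 215], [413, 443], [285, 421]] [[0.4691, 0.0001, 0.12], [0.5747, 0.0175, 0.12], [0.6113, -0.1934, 0.12], [0.4968, -0.1685, 0.12]]
```

View pics/c_w.png

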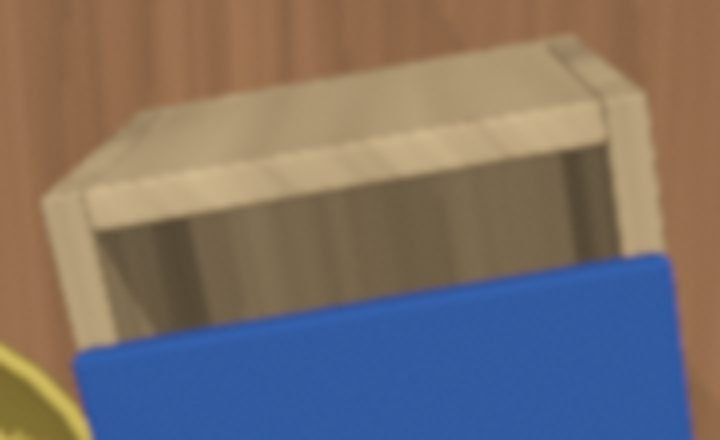

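View pics/c_s.png

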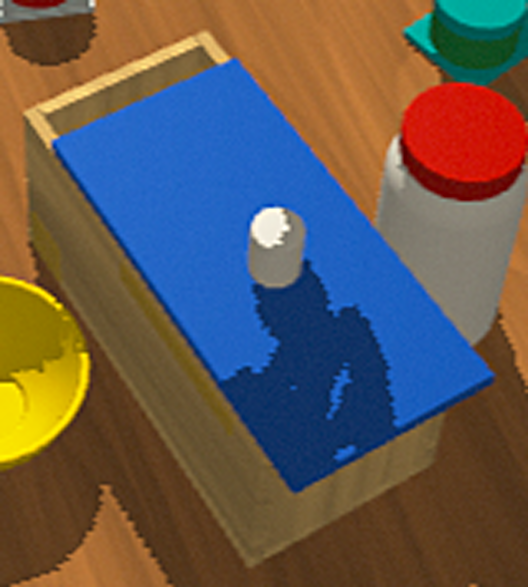

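View pics/c_c.png

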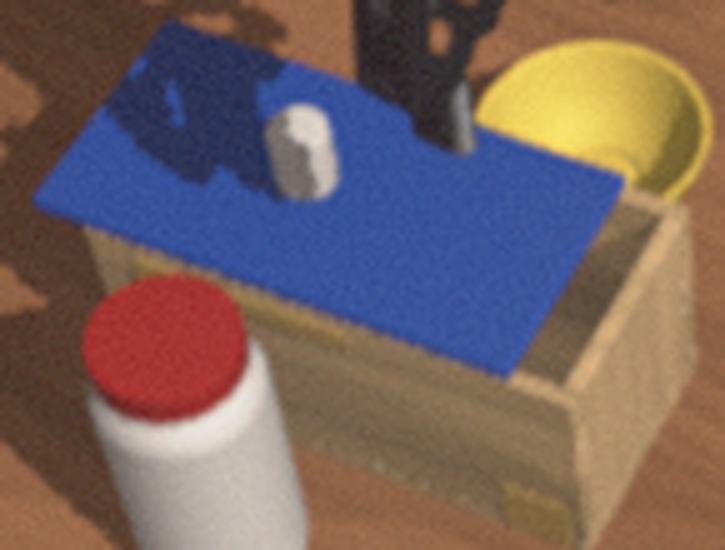

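Run:
```python
from h import *
C={n:cam(n) for n in('scene','side','wrist')}
# (cam,uv,kind,(sx,sy),z)
o=[('wrist',(231,200.5),'b',-1,1,.112),('wrist',(381.2,173.2),'b',1,1,.112),('wrist',(239,238),'l',-1,1,.12),('wrist',(387,213.8),'l',1,1,.12),
('side',(342.7,272),'b',1,1,.112),('side',(288.2,296),'b',-1,1,.112),('side',(296,305.3),'l',-1,1,.12),('side',(351.5,280.2),'l',1,1,.12),('side',(429.4,376.2),'l',1,-1,.12),('side',(369.7,410.5),'l',-1,-1,.12),('side',(356.4,433.5),'b',-1,-1,0),
('scene',(199.4,149.4),'l',-1,-1,.12),('scene',(172.2,184.6),'l',1,-1,.12),('scene',(267,220),'l',1,1,.12),('scene',(289.8,181.6),'l',-1,1,.12),('scene',(280.6,225.4),'b',1,1,.112),('scene',(302.6,186),'b',-1,1,.112),('scene',(281.4,254.6),'b',1,1,0),('scene',(303.6,215.4),'b',-1,1,0)]
def f(p):
    x,y,a,l=p; r=[]
    for n,uv,k,sx,sy,z in o:
        q=np.array([sx*.056,sy*.113]) if k=='b' else np.array([sx*.056,sy*.111-l+ .0])
        P=[x+np.cos(a)*q[0]-np.sin(a)*q[1],y+np.sin(a)*q[0]+np.cos(a)*q[1],z]
        r+=list(proj(C[n],P)[0]-uv)
    return np.array(r)
s=least_squares(f,[.54,-.08,.1,.03],loss='soft_l1'); print(s.x.round(4)); print(f(s.x).reshape(-1,2).round(1).tolist())
x,y,a,l=s.x
# open stop: lid edge 20mm on -y side => lid +y edge at -.02 = c+.111-.131 -> c=0 OK
kn=np.array([x,y])+[-np.sin(a)*(-.010-l),np.cos(a)*(-.010-l)]; print('knob',kn, 'open',x-np.sin(a)*(-.141),y+np.cos(a)*(-.141), [proj(C[n],[*kn,.152])[0].round(0).tolist() for n in C])
for uv,z in [((336.6,276.6),.006),((391,322.6),.006),((409.4,304),.006),((357,267),.044),((391,295.6),.044)]: print(plane(C['scene'],uv,z)[0].round(4))
```

```text
[ 0.536  -0.0756  0.1749  0.0256]
[[-0.8, 0.7], [0.6, 1.2], [-2.0, 1.7], [1.3, 0.1], [-0.3, -2.8], [-1.4, -2.0], [-1.4, -3.1], [-0.5, -3.6], [0.6, -2.9], [-1.0, -3.2], [-1.1, -1.2], [-1.2, -1.3], [-1.7, 0.1], [-1.0, -0.5], [0.4, -2.1], [-1.9, 0.9], [-0.3, 0.1], [0.6, 1.5], [0.0, 2.1]]
knob [ 0.54221764 -0.11059954] open 0.5605676102288122 -0.21442236327511166 [[224.0, 171.0], [364.0, 329.0], [340.0, 393.0]]
[0.5519 0.1725 0.006 ]
[0.5802 0.319  0.006 ]
[0.5237 0.3297 0.006 ]
[0.5288 0.2059 0.044 ]
[0.5474 0.2957 0.044 ]
```

servo_tool:
  rows:
    - {"grip": 0.2, "dx": 0.4, "dy": -2.5, "dz": 0, "az": 3}
    - {"grip": 0.2, "dx": 0.9, "dy": -5.5, "dz": 0, "az": 6}
    - {"grip": 0.2, "dx": 1.4, "dy": -8.5, "dz": 0, "az": 10}
    - {"grip": 0.2, "dx": 1.7, "dy": -11.1, "dz": 0, "az": 10}
    - {"grip": 0.2, "dx": 1.7, "dy": -11.1, "dz": -2, "az": 10}
    - {"grip": 0.2, "dx": 1.7, "dy": -11.1, "dz": -4, "az": 10}
    - {"grip": 0.2, "dx": 1.7, "dy": -11.1, "dz": -4, "az": 10}
  grip_force: 30

```text
schema error: expected keys grip, dx, dy, dz, ax, ay, az
```

Run:
```python
from h import *
im=vision.camera('wrist');cv2.imwrite('pics/w1.png',im[:,:,::-1]); C=cam('wrist')
for d in vision.spot_point('wrist','lid_knob')[:2]: print(d, plane(C,np.array(d['centre'])[::-1],.152))
```

```text
{'centre': [388.8, 338.1], 'confidence': 0.86} [[ 0.54055435 -0.10722975  0.152     ]]
```

View pics/w1.png

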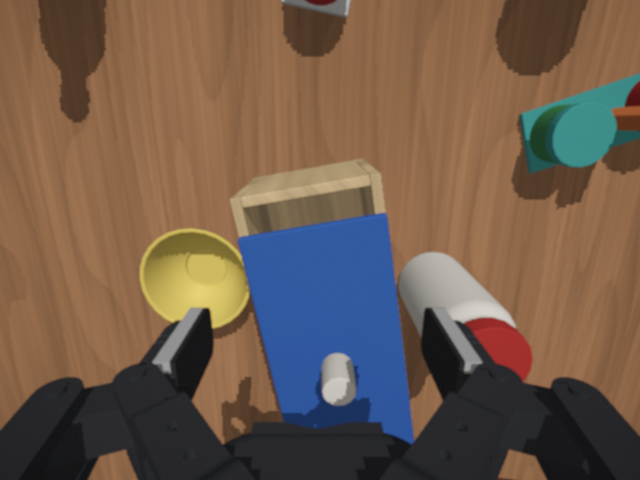

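All keys have to be in every row, and nothing moved. The picture is the same as before, with the knob at (338,389).

servo_tool:
  rows:
    - {"grip": 0.2, "dx": 0.4, "dy": -2.5, "dz": 0, "ax": 0, "ay": 0, "az": 3}
    - {"grip": 0.2, "dx": 0.9, "dy": -5.5, "dz": 0, "ax": 0, "ay": 0, "az": 6}
    - {"grip": 0.2, "dx": 1.4, "dy": -8.5, "dz": 0, "ax": 0, "ay": 0, "az": 10}
    - {"grip": 0.2, "dx": 1.7, "dy": -11.1, "dz": 0, "ax": 0, "ay": 0, "az": 10}
    - {"grip": 0.2, "dx": 1.7, "dy": -11.1, "dz": -2, "ax": 0, "ay": 0, "az": 10}
    - {"grip": 0.2, "dx": 1.7, "dy": -11.1, "dz": -4, "ax": 0, "ay": 0, "az": 10}
    - {"grip": 0.2, "dx": 1.7, "dy": -11.1, "dz": -4, "ax": 0, "ay": 0, "az": 10}
    - {"grip": 0.2, "dx": 1.7, "dy": -11.1, "dz": -4, "ax": 0, "ay": 0, "az": 10}
  grip_force: 30

```text
clock: 2.27
position: [0.5409, -0.1109, 0.1905]
orientation: [0.454, 0.543, -0.455, 0.541]
wrist_force: [0.3, 0.2, 0.2]
gripper_width: 0.051
```

Run:
```python
from h import *
im=vision.camera('wrist');cv2.imwrite('pics/w2.png',im[:,:,::-1]); C=cam('wrist')
for d in vision.spot_point('wrist','lid_knob')[:2]: print(d, plane(C,np.array(d['centre'])[::-1],.152))
```

```text
{'centre': [274.5, 317.9], 'confidence': 0.71} [[ 0.54220194 -0.10892385  0.152     ]]
```

View pics/w2.png

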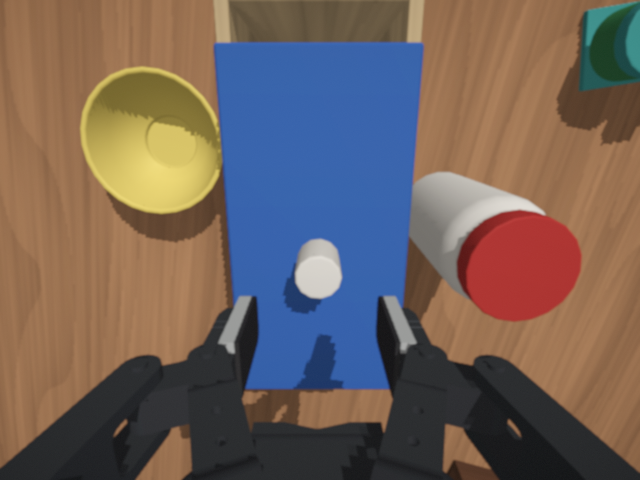

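The knob sits centred between the fingers at (318,275), and the lid edges run vertical, so the yaw fits. I'll descend and grip.

servo_tool:
  rows:
    - {"grip": 0.2, "dx": 0.1, "dy": 0.1, "dz": -2.5, "ax": 0, "ay": 0, "az": 0}
    - {"grip": 0.2, "dx": 0.1, "dy": 0.1, "dz": -5, "ax": 0, "ay": 0, "az": 0}
    - {"grip": 0.2, "dx": 0.1, "dy": 0.1, "dz": -6.3, "ax": 0, "ay": 0, "az": 0}
    - {"grip": 0.2, "dx": 0.1, "dy": 0.1, "dz": -6.3, "ax": 0, "ay": 0, "az": 0}
    - {"grip": -1, "dx": 0.1, "dy": 0.1, "dz": -6.3, "ax": 0, "ay": 0, "az": 0}
    - {"grip": -1, "dx": 0.1, "dy": 0.1, "dz": -6.3, "ax": 0, "ay": 0, "az": 0}
    - {"grip": -1, "dx": 0.1, "dy": 0.1, "dz": -6.3, "ax": 0, "ay": 0, "az": 0}
    - {"grip": -1, "dx": 0.1, "dy": 0.1, "dz": -6.3, "ax": 0, "ay": 0, "az": 0}
    - {"grip": -1, "dx": 0.1, "dy": 0.1, "dz": -6.3, "ax": 0, "ay": 0, "az": 0}
  grip_force: 30

```text
clock: 3.12
position: [0.5411, -0.1105, 0.1301]
orientation: [0.454, 0.542, -0.456, 0.541]
wrist_force: [-6.6, -0.8, 4.5]
gripper_width: 0.0247
```

servo_tool:
  rows:
    - {"grip": -1, "dx": 0.2, "dy": -1, "dz": 0, "ax": 0, "ay": 0, "az": 0}
    - {"grip": -1, "dx": 0.4, "dy": -2.3, "dz": 0, "ax": 0, "ay": 0, "az": 0}
    - {"grip": -1, "dx": 0.7, "dy": -4, "dz": 0, "ax": 0, "ay": 0, "az": 0}
    - {"grip": -1, "dx": 1, "dy": -5.7, "dz": 0, "ax": 0, "ay": 0, "az": 0}
    - {"grip": -1, "dx": 1.3, "dy": -7.4, "dz": 0, "ax": 0, "ay": 0, "az": 0}
    - {"grip": -1, "dx": 1.6, "dy": -9, "dz": 0, "ax": 0, "ay": 0, "az": 0}
    - {"grip": -1, "dx": 1.8, "dy": -10.2, "dz": 0, "ax": 0, "ay": 0, "az": 0}
    - {"grip": -1, "dx": 1.9, "dy": -10.7, "dz": 0, "ax": 0, "ay": 0, "az": 0}
    - {"grip": -1, "dx": 1.9, "dy": -10.9, "dz": 0, "ax": 0, "ay": 0, "az": 0}
    - {"grip": -1, "dx": 1.9, "dy": -10.9, "dz": 0, "ax": 0, "ay": 0, "az": 0}

```text
clock: 3.95
position: [0.5592, -0.2141, 0.13]
orientation: [0.456, 0.545, -0.452, 0.538]
wrist_force: [-6.9, 14.6, 8.0]
gripper_width: 0.0252
```

The lid is at its stop: about 14 N of reaction, with the knob at the predicted open position. I'll release and move over the caddy.

servo_tool:
  rows:
    - {"grip": 0.3, "dx": 0, "dy": 0.1, "dz": 0, "ax": 0, "ay": 0, "az": 0}
    - {"grip": 0.3, "dx": 0, "dy": 0.2, "dz": 0, "ax": 0, "ay": 0, "az": 0}
    - {"grip": 0.3, "dx": 0, "dy": 0.2, "dz": 0, "ax": 0, "ay": 0, "az": 0}
    - {"grip": 0.3, "dx": 0, "dy": 0.2, "dz": 0.5, "ax": 0, "ay": 0, "az": 0}
    - {"grip": 0.3, "dx": 0, "dy": 0.2, "dz": 3, "ax": 0, "ay": 0, "az": 0}
    - {"grip": 0.3, "dx": 0, "dy": 0.2, "dz": 6.5, "ax": 0, "ay": 0, "az": 0}
    - {"grip": 0.3, "dx": 0, "dy": 2, "dz": 9, "ax": 0, "ay": 0, "az": 0}
    - {"grip": 0.3, "dx": -0.2, "dy": 5.5, "dz": 9, "ax": 0, "ay": 0, "az": -2}
    - {"grip": 0.3, "dx": -0.4, "dy": 9.5, "dz": 9, "ax": 0, "ay": 0, "az": -5}
    - {"grip": 0.3, "dx": -0.6, "dy": 13.5, "dz": 9, "ax": 0, "ay": 0, "az": -8}
    - {"grip": 0.3, "dx": -0.8, "dy": 17.5, "dz": 9, "ax": 0, "ay": 0, "az": -11}
    - {"grip": 0.3, "dx": -1, "dy": 21.5, "dz": 9, "ax": 0, "ay": 0, "az": -14}

```text
clock: 4.95
position: [0.5523, -0.0026, 0.2193]
orientation: [0.518, 0.481, -0.518, 0.482]
wrist_force: [1.3, 0.1, 0.1]
gripper_width: 0.0553
```

servo_tool:
  rows:
    - {"grip": 0.3, "dx": -0.2, "dy": 4, "dz": 0, "ax": 0, "ay": 0, "az": -3}
    - {"grip": 0.3, "dx": -0.4, "dy": 8, "dz": 0, "ax": 0, "ay": 0, "az": -6}
    - {"grip": 0.3, "dx": -0.6, "dy": 12, "dz": 0, "ax": 0, "ay": 0, "az": -7}
    - {"grip": 0.3, "dx": -0.8, "dy": 16, "dz": -1, "ax": 0, "ay": 0, "az": -7}
    - {"grip": 0.3, "dx": -1, "dy": 20, "dz": -2, "ax": 0, "ay": 0, "az": -7}
    - {"grip": 0.3, "dx": -1.1, "dy": 23, "dz": -3, "ax": 0, "ay": 0, "az": -7}
    - {"grip": 0.3, "dx": -1.1, "dy": 24.8, "dz": -4, "ax": 0, "ay": 0, "az": -7}
    - {"grip": 0.3, "dx": -1.1, "dy": 24.8, "dz": -5, "ax": 0, "ay": 0, "az": -7}
    - {"grip": 0.3, "dx": -1.1, "dy": 24.8, "dz": -5, "ax": 0, "ay": 0, "az": -7}
    - {"grip": 0.3, "dx": -1.1, "dy": 24.8, "dz": -5, "ax": 0, "ay": 0, "az": -7}

```text
clock: 5.78
position: [0.5407, 0.2431, 0.1681]
orientation: [-0.545, -0.45, 0.546, -0.45]
wrist_force: [-0.5, -1.1, 0.4]
gripper_width: 0.0553
```

Run:
```python
from h import *
st=status.get_state(); im=vision.camera('wrist');cv2.imwrite('pics/w3.png',im[:,:,::-1]); C=cam('wrist',st); np.save('pics/w3.npy',im)
print(st['position'],R.from_quat(st['orientation']).as_matrix().round(3).tolist())
for t,z in (('caddy_grip',.072),('caddy',0)):
  for d in vision.spot_point('wrist',t)[:2]: print(d, plane(C,np.array(d['centre'])[::-1],z))
```

```text
[0.54074491 0.24309982 0.16811012] [[-0.001, 0.982, -0.191], [-0.001, -0.191, -0.982], [-1.0, -0.001, 0.001]]
{'centre': [232.6, 310.0], 'confidence': 0.71} [[0.5372511  0.25258483 0.072     ]]
{'centre': [208.4, 311.1], 'confidence': 0.63} [[0.54134058 0.26913419 0.072     ]]
{'centre': [325.5, 606.4], 'confidence': 0.94} [[0.79698308 0.0833393  0.        ]]
{'centre': [57.0, 29.9], 'confidence': 0.72} [[0.34660838 0.41252721 0.        ]]
```

View pics/w3.png

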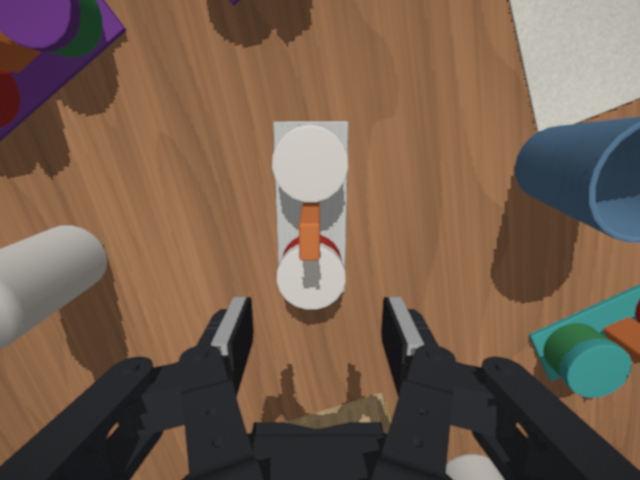

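The blade's top face is at about (310,241), with the caddy long axis near vertical in the image. I'll compute the grip position and plan the tilted insertion in the box's vertical plane.

```bash
python3 - <<'E'
from h import *
st=status.get_state(); C=cam('wrist',st)
for uv,z in [((310,241),.088),((274,122),.006),((348,122),.006),((310,163),.044),((311,276),.044)]: print(uv,plane(C,uv,z)[0].round(4))
E
cat > plan.py <<'E'
import numpy as np
def caddy_pts(h=72):
    P=[]
    def rect(x0,x1,y0,y1,n=25):
        for t in np.linspace(0,1,n):
            P.extend([(x0+(x1-x0)*t,y0),(x0+(x1-x0)*t,y1),(x0,y0+(y1-y0)*t),(x1,y0+(y1-y0)*t)])
    rect(-75,75,0,6); rect(-73,-17,6,44); rect(17,73,6,44); rect(-13,13,6,88)
    rect(-13,13,h-19,h+30)      # pads/fingers
    rect(-16,16,h+30,h+54); rect(-42.5,42.5,h+54,h+180,60)
    return np.array(P)
CP=caddy_pts()
def sd_box(p,x0,x1,y0,y1):
    dx=np.maximum(x0-p[:,0],p[:,0]-x1); dy=np.maximum(y0-p[:,1],p[:,1]-y1)
    return np.where((dx>0)&(dy>0),np.hypot(np.maximum(dx,0),np.maximum(dy,0)),np.maximum(dx,dy))
OB=[(105,113,0,112),(-113,-105,0,112),(-242,-20,112,120),(-113,113,-50,8),(-154,-128,120,152)]
def pts(u,z,th):   # (u,z) caddy origin (mm), th deg: -y end raised, top leans to +y
    t=np.radians(th); c,s=np.cos(t),np.sin(t)
    return np.c_[u+CP[:,0]*c+CP[:,1]*s, z-CP[:,0]*s+CP[:,1]*c]
def clear(u,z,th):
    p=pts(u,z,th); return min(sd_box(p,*o).min() for o in OB)
E
python3 - <<'E'
from plan import *
# for each z height of origin & theta best u: maximin path by DP over grid
import heapq
us=np.arange(-30,61,3.);zs=np.arange(10,200,4.);ts=np.arange(0,61,3.)
G=np.array([[[clear(u,z,t) for t in ts] for z in zs] for u in us])
# widest path from start (z max, any) to goal (u~?, z=10, th=0)
best=np.full(G.shape,-99.);prev={}
h=[]
for i in range(len(us)):
    for k in range(len(ts)):
        s=(i,len(zs)-1,k);best[s]=min(G[s],15);heapq.heappush(h,(-best[s],0,s))
cost={}
done=set()
while h:
    b,d,s=heapq.heappop(h)
    if s in done: continue
    done.add(s)
    for a in((1,0,0),(-1,0,0),(0,-1,0),(0,0,1),(0,0,-1)):
        n=tuple(np.add(s,a))
        if any(v<0 or v>=m for v,m in zip(n,G.shape)) or n in done: continue
        v=min(-b,G[n]) if n[1]>1 else -b if G[n]>0 else -50
        if v>best[n]: best[n]=v;prev[n]=s;heapq.heappush(h,(-v,d+1,n))
for i in range(len(us)): print(us[i],best[i,0,0].round(1),best[i,1,0].round(1),end=' | ')
i=np.argmax(best[:,1,0]); s=(i,1,0); path=[]
while s in prev: path.append(s); s=prev[s]
print()
for s in path[::-1]: print(us[s[0]],zs[s[1]],ts[s[2]],round(G[s],1))
E
```

```text
(310, 241) [0.5385 0.2512 0.088 ]
(274, 122) [0.5234 0.3295 0.006 ]
(348, 122) [0.5818 0.318  0.006 ]
(310, 163) [0.5468 0.2958 0.044 ]
(311, 276) [0.5298 0.2082 0.044 ]
-30.0 -50.0 -50.0 | -27.0 -50.0 -50.0 | -24.0 -50.0 -50.0 | -21.0 -50.0 -50.0 | -18.0 -50.0 -50.0 | -15.0 -50.0 -50.0 | -12.0 -50.0 -50.0 | -9.0 -50.0 -50.0 | -6.0 -50.0 -50.0 | -3.0 -3.8 -3.8 | 0.0 -3.8 -3.8 | 3.0 -3.8 -3.8 | 6.0 -3.8 -3.8 | 9.0 -3.8 -3.8 | 12.0 -3.8 -3.8 | 15.0 -3.8 -3.8 | 18.0 -3.8 -3.8 | 21.0 -3.8 -3.8 | 24.0 -3.8 -3.8 | 27.0 -3.8 -3.8 | 30.0 -50.0 -50.0 | 33.0 -50.0 -50.0 | 36.0 -50.0 -50.0 | 39.0 -50.0 -50.0 | 42.0 -50.0 -50.0 | 45.0 -50.0 -50.0 | 48.0 -50.0 -50.0 | 51.0 -50.0 -50.0 | 54.0 -50.0 -50.0 | 57.0 -50.0 -50.0 | 60.0 -50.0 -50.0 | 
51.0 194.0 9.0 71.3
51.0 190.0 9.0 67.4
51.0 186.0 9.0 63.4
51.0 182.0 9.0 59.5
51.0 178.0 9.0 55.6
51.0 174.0 9.0 51.6
51.0 170.0 9.0 47.6
51.0 166.0 9.0 43.6
51.0 162.0 9.0 39.7
51.0 158.0 9.0 35.7
51.0 154.0 9.0 31.8
51.0 150.0 9.0 27.9
51.0 146.0 9.0 24.0
51.0 142.0 9.0 20.1
51.0 138.0 9.0 16.2
51.0 134.0 9.0 12.2
51.0 130.0 9.0 8.2
51.0 126.0 9.0 4.2
5
[... 292 characters left out ...]
0 90.0 0.0 -3.4
39.0 90.0 3.0 -3.6
39.0 86.0 3.0 -3.6
39.0 86.0 6.0 -3.3
36.0 86.0 6.0 -3.8
33.0 86.0 6.0 -3.7
30.0 86.0 6.0 -3.3
27.0 86.0 6.0 -3.3
24.0 86.0 6.0 -3.3
21.0 86.0 6.0 -3.3
18.0 86.0 6.0 -3.3
15.0 86.0 6.0 -3.3
12.0 86.0 6.0 -3.3
9.0 86.0 6.0 -3.3
6.0 86.0 6.0 -3.3
3.0 86.0 6.0 -3.3
0.0 86.0 6.0 -3.3
-3.0 86.0 6.0 -3.3
-3.0 86.0 3.0 -3.6
-3.0 82.0 3.0 -3.5
-3.0 78.0 3.0 -3.7
-3.0 74.0 3.0 -3.4
-3.0 74.0 0.0 -3.6
-3.0 70.0 0.0 -2.0
-3.0 66.0 0.0 2.0
-3.0 62.0 0.0 4.0
-3.0 58.0 0.0 4.0
-3.0 54.0 0.0 4.0
-3.0 50.0 0.0 4.0
-3.0 46.0 0.0 4.0
-3.0 42.0 0.0 4.0
-3.0 38.0 0.0 4.0
-3.0 34.0 0.0 4.0
-3.0 30.0 0.0 4.0
-3.0 26.0 0.0 4.0
-3.0 22.0 0.0 4.0
-3.0 18.0 0.0 1.0
-3.0 14.0 0.0 1.0
```

```bash
cat > plan.py <<'E'
import numpy as np, heapq
def rot(p,deg): t=np.radians(deg);c,s=np.cos(t),np.sin(t); return np.c_[p[:,0]*c+p[:,1]*s,-p[:,0]*s+p[:,1]*c]  # + : top leans to +u
def rp(x0,x1,y0,y1,n=20):
    t=np.linspace(0,1,n);o=np.zeros(n)
    return np.r_[np.c_[x0+(x1-x0)*t,o+y0],np.c_[x0+(x1-x0)*t,o+y1],np.c_[o+x0,y0+(y1-y0)*t],np.c_[o+x1,y0+(y1-y0)*t]]
def sd(p,r):
    x0,x1,y0,y1=r
    dx=np.maximum(x0-p[:,0],p[:,0]-x1); dy=np.maximum(y0-p[:,1],p[:,1]-y1)
    return np.where((dx>0)&(dy>0),np.hypot(np.maximum(dx,0),np.maximum(dy,0)),np.maximum(dx,dy)).min()
OB=[(105,113,0,112),(-113,-105,0,112),(-242,-20,112,120),(-113,113,-50,8),(-154,-128,120,152)]
OBP=np.vstack([rp(*o) for o in OB])
class M:
    def __init__(s,h=72,a=0,fw=13,kw=16,bw=42.5):
        s.h,s.a=h,a
        s.C=[(-75,75,0,6),(-73,-17,6,44),(17,73,6,44),(-13,13,6,88)]
        s.T=[(-11,11,-19,0),(-fw,fw,0,30),(-kw,kw,30,54),(-bw,bw,54,180)]  # tool frame about grasp pt, leaning a vs caddy
        s.PC=np.vstack([rp(*r) for r in s.C]); s.PT=rot(np.vstack([rp(*r) for r in s.T]),a)+[0,h]
        s.P=np.vstack([s.PC,s.PT])
    def clear(s,u,z,th):
        p=rot(s.P,th)+[u,z]; d=min(sd(p,o) for o in OB)
        q=rot(OBP-[u,z],-th); d=min(d,min(sd(q,r) for r in s.C))
        q=rot(q-[0,s.h],-s.a); return min(d,min(sd(q,r) for r in s.T))
def plan(m,ts,us=np.arange(-30,66,3.),zs=np.arange(10,170,4.),cap=8):
    G=np.array([[[m.clear(u,z,t) for t in ts] for z in zs] for u in us])
    best=np.full(G.shape,-99.);prev={};h=[];done=set()
    for i in range(len(us)):
        for k in range(len(ts)):
            s=(i,len(zs)-1,k);best[s]=min(G[s],cap);heapq.heappush(h,(-best[s],0,s))
    while h:
        b,d,s=heapq.heappop(h)
        if s in done: continue
        done.add(s)
        for a in((1,0,0),(-1,0,0),(0,-1,0),(0,1,0),(0,0,1),(0,0,-1)):
            n=tuple(np.add(s,a))
            if any(v<0 or v>=mm for v,mm in zip(n,G.shape)) or n in done: continue
            v=min(-b,G[n]) if n[1]>1 else (-b if G[n]>0 else -50)
            if v>best[n]: best[n]=v;prev[n]=s;heapq.heappush(h,(-v,d+1,n))
    k0=int(np.argmin(abs(ts))); i=np.argmax(best[:,1,k0]); s=(i,1,k0); path=[]
    val=best[s]
    while s in prev: path.append((us[s[0]],zs[s[1]],ts[s[2]],round(G[s],1))); s=prev[s]
    return val,path[::-1]
E
python3 - <<'E'
from plan import *
for h in (72,76):
  for a in (-10,-5,0,5,10):
    v1,p1=plan(M(h,a),np.arange(0,61,3.)); v2,p2=plan(M(h,a),np.arange(-60,1,3.))
    print(h,a,round(v1,1),max(t[2] for t in p1) if p1 else 0,'|',round(v2,1),min(t[2] for t in p2) if p2 else 0,flush=True)
E
```

```text
72 -10 -3.9 54.0 | 7.9 -60.0
72 -5 -3.9 54.0 | 7.9 -60.0
72 0 -3.9 54.0 | 7.9 -60.0
72 5 -3.9 54.0 | 7.9 -60.0
72 10 -3.9 54.0 | 7.9 -60.0
76 -10 -3.9 54.0 | 7.9 -60.0
76 -5 -3.9 54.0 | 7.9 -60.0
76 0 -3.9 54.0 | 7.9 -60.0
Still running in the background as job /tmp/bash_jobs.1000/beac2a121582 (pid 777). You'll get a notice when it ends.
```

```bash
kill -- -$(cat /tmp/bash_jobs.1000/beac2a121582/pid)
python3 - <<'E'
from plan import *
for lo in (-30,-36,-42,-48):
    v,p=plan(M(74,0),np.arange(lo,1,3.),us=np.arange(-30,66,3.)); print(lo,round(v,1))
    if v>3:
        for t in p: print([float(x) for x in t],end=' ')
        print(); break
E
```

```text
-30 -0.9
-36 -0.9
-42 -0.7
-48 1.5
```

Run:
```python
from plan import *
for a in (0,15):
  for lo in (-54,-60):
    v,p=plan(M(74,a),np.arange(lo,1,3.),us=np.arange(-30,80,3.),cap=12); print(a,lo,round(v,1))
  q=None
  for t in p: print([float(x) for x in t],end=' ')
  print(flush=True)
```

```text
0 -54 7.9
0 -60 7.9
[78.0, 162.0, -36.0, 31.0] [78.0, 158.0, -36.0, 28.6] [78.0, 154.0, -36.0, 26.3] [78.0, 150.0, -36.0, 23.9] [78.0, 146.0, -36.0, 21.6] [78.0, 142.0, -36.0, 19.2] [78.0, 138.0, -36.0, 16.9] [78.0, 134.0, -36.0, 14.7] [78.0, 130.0, -36.0, 13.4] [78.0, 126.0, -36.0, 13.1] [78.0, 122.0, -36.0, 13.1] [78.0, 118.0, -36.0, 13.1] [78.0, 114.0, -36.0, 14.1] [78.0, 110.0, -36.0, 14.3] [75.0, 110.0, -36.0, 13.7] [75.0, 106.0, -36.0, 12.8] [72.0, 106.0, -36.0, 14.5] [69.0, 106.0, -36.0, 13.2] [69.0, 102.0, -36.0, 13.1] [66.0, 102.0, -36.0, 14.6] [63.0, 102.0, -36.0, 12.9] [63.0, 98.0, -36.0, 13.4] [60.0, 98.0, -36.0, 14.3] [57.0, 98.0, -36.0, 12.6] [57.0, 94.0, -36.0, 13.7] [54.0, 94.0, -36.0, 14.1] [51.0, 94.0, -36.0, 12.3] [51.0, 90.0, -36.0, 13.9] [48.0, 90.0, -36.0, 13.8] [45.0, 90.0, -36.0, 12.0] [45.0, 86.0, -36.0, 14.2] [42.0, 86.0, -36.0, 13.5] [42.0, 82.0, -36.0, 12.8] [39.0, 82.0, -36.0, 12.4] [39.0, 82.0, -33.0, 10.8] [36.0, 82.0, -33.0, 11.7] [33.0, 82.0, -33.0, 10.0] [33.0, 78.0, -33.0, 8.6] [33.0, 78.0, -30.0, 7.9] [30.0, 78.0, -30.0, 9.3] [30.0, 78.0, -27.0, 8.
[... 2187 characters left out ...]
 8.0] [21.0, 66.0, -15.0, 10.8] [18.0, 66.0, -15.0, 7.8] [18.0, 66.0, -12.0, 8.9] [15.0, 66.0, -12.0, 7.6] [15.0, 62.0, -12.0, 7.6] [15.0, 62.0, -9.0, 10.5] [12.0, 62.0, -9.0, 7.5] [12.0, 62.0, -6.0, 9.1] [9.0, 62.0, -6.0, 7.4] [9.0, 62.0, -3.0, 7.4] [6.0, 62.0, -3.0, 7.3] [6.0, 58.0, -3.0, 7.4] [6.0, 58.0, 0.0, 10.0] [3.0, 58.0, 0.0, 7.5] [3.0, 54.0, 0.0, 7.5] [3.0, 50.0, 0.0, 8.1] [3.0, 46.0, 0.0, 9.1] [3.0, 42.0, 0.0, 10.0] [0.0, 42.0, 0.0, 7.0] [0.0, 38.0, 0.0, 7.0] [0.0, 34.0, 0.0, 7.0] [0.0, 30.0, 0.0, 7.0] [0.0, 26.0, 0.0, 7.0] [0.0, 22.0, 0.0, 7.3] [0.0, 18.0, 0.0, 9.2] [-3.0, 18.0, 0.0, 7.2] [-3.0, 14.0, 0.0, 6.0] [-6.0, 14.0, 0.0, 6.0] [-9.0, 14.0, 0.0, 3.5] [-12.0, 14.0, 0.0, 0.9]
```

The planner shows the -y end must lead, at about 36° tilt and with about 8 mm clearance. Gripping the blade now.

servo_tool:
  rows:
    - {"grip": 0.2, "dx": -0.3, "dy": 0.9, "dz": -2, "ax": 0, "ay": 0, "az": 0}
    - {"grip": 0.1, "dx": -0.3, "dy": 0.9, "dz": -5, "ax": 0, "ay": 0, "az": 0}
    - {"grip": 0.1, "dx": -0.3, "dy": 0.9, "dz": -8, "ax": 0, "ay": 0, "az": 0}
    - {"grip": 0.1, "dx": -0.3, "dy": 0.9, "dz": -10.5, "ax": 0, "ay": 0, "az": 0}
    - {"grip": 0.1, "dx": -0.3, "dy": 0.9, "dz": -11.3, "ax": 0, "ay": 0, "az": 0}
    - {"grip": 0.1, "dx": -0.3, "dy": 0.9, "dz": -11.3, "ax": 0, "ay": 0, "az": 0}
    - {"grip": 0.1, "dx": -0.3, "dy": 0.9, "dz": -11.3, "ax": 0, "ay": 0, "az": 0}
  grip_force: 70

```text
clock: 6.52
position: [0.5388, 0.2526, 0.0563]
orientation: [0.546, 0.449, -0.546, 0.45]
wrist_force: [0.1, -0.9, 0.4]
gripper_width: 0.0469
```

```bash
python3 - <<'E'
from h import *
st=status.get_state(); im=vision.camera('wrist');cv2.imwrite('pics/w4.png',im[:,:,::-1]); C=cam('wrist',st)
print(st['position'])
E
cat > path.py <<'E'
import numpy as np
from plan import *
W=[(78,170,-36),(78,112,-36),(57,96,-36),(42,84,-36),(33,79,-31),(27,72,-24),(21,67,-17),(15,63,-10.5),(10,58,-4),(8,50,0),(8,12,0)]
if __name__=='__main__':
  for h in (70,74):
    m=M(h,0)
    for a,b in zip(W,W[1:]):
        print(a,'->',b,round(min(m.clear(*(np.array(a)+(np.array(b)-a)*t)) for t in np.linspace(0,1,9)),1))
E
python3 path.py
```

```text
[0.53878692 0.25263971 0.05627999]
(78, 170, -36) -> (78, 112, -36) 13.1
(78, 112, -36) -> (57, 96, -36) 13.8
(57, 96, -36) -> (42, 84, -36) 14.2
(42, 84, -36) -> (33, 79, -31) 9.5
(33, 79, -31) -> (27, 72, -24) 8.3
(27, 72, -24) -> (21, 67, -17) 9.5
(21, 67, -17) -> (15, 63, -10.5) 10.6
(15, 63, -10.5) -> (10, 58, -4) 10.6
(10, 58, -4) -> (8, 50, 0) 12.0
(8, 50, 0) -> (8, 12, 0) 4.0
(78, 170, -36) -> (78, 112, -36) 13.1
(78, 112, -36) -> (57, 96, -36) 13.8
(57, 96, -36) -> (42, 84, -36) 14.2
(42, 84, -36) -> (33, 79, -31) 9.5
(33, 79, -31) -> (27, 72, -24) 8.3
(27, 72, -24) -> (21, 67, -17) 9.5
(21, 67, -17) -> (15, 63, -10.5) 10.6
(15, 63, -10.5) -> (10, 58, -4) 10.6
(10, 58, -4) -> (8, 50, 0) 12.0
(8, 50, 0) -> (8, 12, 0) 4.0
```

View pics/w4.png

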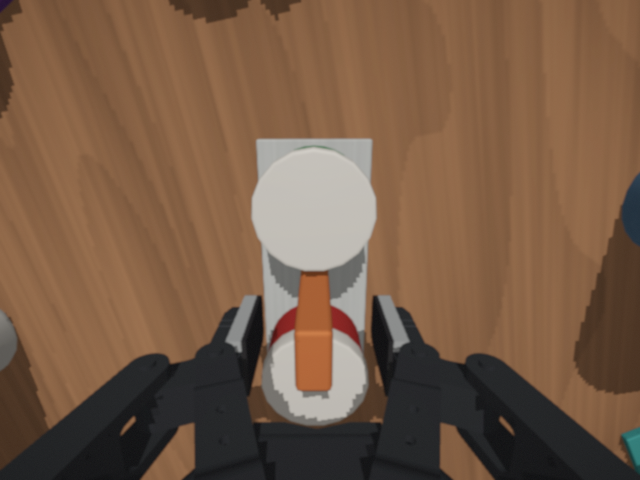

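The blade lies centred between the pads at (313,360). Closing and lifting.

servo_tool:
  rows:
    - {"grip": -1, "dx": 0, "dy": 0, "dz": 0, "ax": 0, "ay": 0, "az": 0}
    - {"grip": -1, "dx": 0, "dy": 0, "dz": 0, "ax": 0, "ay": 0, "az": 0}
    - {"grip": -1, "dx": 0, "dy": 0, "dz": 0, "ax": 0, "ay": 0, "az": 0}
    - {"grip": -1, "dx": 0, "dy": 0, "dz": 0, "ax": 0, "ay": 0, "az": 0}
    - {"grip": -1, "dx": 0, "dy": 0, "dz": 0, "ax": 0, "ay": 0, "az": 0}
    - {"grip": -1, "dx": 0, "dy": 0, "dz": 0, "ax": 0, "ay": 0, "az": 0}
    - {"grip": -1, "dx": 0, "dy": 0, "dz": 1, "ax": 0, "ay": 0, "az": 0}
    - {"grip": -1, "dx": 0, "dy": 0, "dz": 3, "ax": 0, "ay": 0, "az": 0}
    - {"grip": -1, "dx": 0, "dy": 0, "dz": 6, "ax": 0, "ay": 0, "az": 0}
    - {"grip": -1, "dx": 0, "dy": 0, "dz": 9, "ax": 0, "ay": 0, "az": 0}
    - {"grip": -1, "dx": 0, "dy": 0, "dz": 12, "ax": 0, "ay": 0, "az": 0}
    - {"grip": -1, "dx": 0, "dy": 0, "dz": 12, "ax": 0, "ay": 0, "az": 0}
  grip_force: 80

```text
clock: 7.57
position: [0.5413, 0.2545, 0.182]
orientation: [0.549, 0.449, -0.542, 0.451]
wrist_force: [0.8, 1.1, -2.4]
gripper_width: 0.0131
```

Run:
```python
from h import *
st=status.get_state(); im=vision.camera('side');cv2.imwrite('pics/s5.png',im[100:400,150:550,::-1]);im=vision.camera('wrist');cv2.imwrite('pics/w5.png',im[:,:,::-1])
print(st['position'],R.from_quat(st['orientation']).as_matrix().round(3).tolist(),st['qpos'],st['gripper_width'],st['wrist_force'])
```

```text
[0.5412582  0.25447798 0.18197729] [[0.01, 0.982, -0.191], [0.004, -0.191, -0.982], [-1.0, 0.009, -0.006]] [ 4.39611582e-01  4.00120981e-01 -6.07849071e-02  1.09943029e+00
 -2.23272990e-04  2.20233446e+00] 0.013120123015062051 [ 0.84933409  1.08815453 -2.41969549]
```

View pics/s5.png

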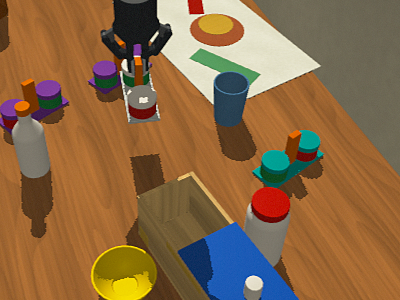

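View pics/w5.png

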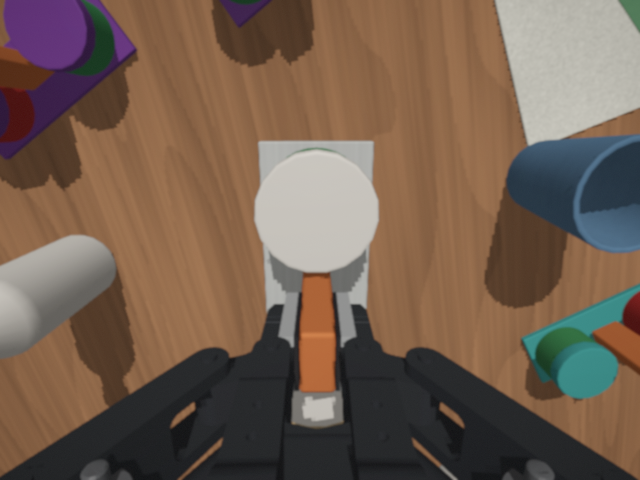

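Run:
```python
from h import *
st=status.get_state()
print(st['clock'],st['position'],R.from_quat(st['orientation']).as_rotvec(),st['qd'].round(3),st['wrist_force'])
C=cam('wrist',st); Rt=R.from_quat(st['orientation']).as_matrix()
# green end edge relative to TCP in tool frame: base top plane is 50.3mm ahead (tool x) of TCP
c=vision.calibration('wrist'); T=np.array(c['tool_from_camera']); K=cam('wrist')[0]
for uv,d in (((259,141),.0503),((373,141),.0503),((317,210),.0123)):
    r=T[:3,:3]@np.linalg.inv(K)@[*uv,1]; o=T[:3,3]; print((o+r*(d-o[0])/r[0]).round(4))
```

```text
7.6667 [0.53871036 0.25333668 0.17656154] [ 1.35126507  1.11141972 -1.34675468] [ 0.001  0.032 -0.061 -0.008  0.001  0.   ] [-0.21339389 -0.19078783 -3.95247739]
[ 0.0503 -0.0302 -0.0717]
[ 0.0503  0.0285 -0.0717]
[ 0.0123 -0.0004 -0.0442]
```

```bash
cat > rows.py <<'E'
from scipy.spatial.transform import Rotation as R
import numpy as np, sys
BX,BY,PSI=.536,-.0756,np.radians(10)
LZ,LU=56.3,1.5
def pose(u,z,th):
    t=np.radians(th); U=u+LU*np.cos(t)+LZ*np.sin(t); Z=z-LU*np.sin(t)+LZ*np.cos(t)
    p=np.array([BX-np.sin(PSI)*U/1e3,BY+np.cos(PSI)*U/1e3,Z/1e3])
    r=R.from_rotvec(-t*np.array([np.cos(PSI),np.sin(PSI),0]))*R.from_euler('z',10,degrees=True)  # rel. to yaw-0 tool
    return p,r
def rel(ps,p0,r0):
    for p,r in ps:
        d=(p-p0)*100; w=(r*r0.inv()).as_rotvec(degrees=True)
        print('d',d.round(2).tolist(),'w',w.round(1).tolist())
E
python3 - <<'E'
from rows import *
p0=np.array([.538,.253,.175]); r0=R.from_euler('z',-11,degrees=True)
rel([pose(78,175,0),pose(78,175,-12),pose(78,175,-24),pose(78,175,-36)],p0,r0)
from path import W
p,r=pose(78,175,-36); print('from A'); rel([pose(*w) for w in W],p,r); print([pose(*w)[0].round(3).tolist() for w in W])
E
```

```text
d [-1.58, -25.03, 5.63] w [0.0, 0.0, 21.0]
d [-1.38, -26.19, 5.54] w [12.1, -0.1, 20.9]
d [-1.18, -27.3, 5.2] w [24.1, -0.2, 20.7]
d [-1.0, -28.32, 4.64] w [36.2, -0.3, 20.3]
from A
d [0.0, 0.0, -0.5] w [0.0, 0.0, 0.0]
d [0.0, 0.0, -6.3] w [0.0, 0.0, 0.0]
d [0.36, -2.07, -7.9] w [0.0, 0.0, 0.0]
d [0.63, -3.55, -9.1] w [0.0, 0.0, 0.0]
d [0.71, -4.02, -9.34] w [-4.9, -0.9, -0.0]
d [0.71, -4.0, -9.74] w [-11.8, -2.1, 0.0]
d [0.7, -3.95, -10.02] w [-18.7, -3.3, -0.0]
d [0.69, -3.93, -10.28] w [-25.1, -4.4, -0.0]
d [0.67, -3.8, -10.72] w [-31.5, -5.6, -0.0]
d [0.64, -3.61, -11.51] w [-35.5, -6.3, 0.0]
d [0.64, -3.61, -15.31] w [-35.5, -6.3, 0.0]
[[0.528, -0.03, 0.216], [0.528, -0.03, 0.158], [0.532, -0.051, 0.142], [0.534, -0.066, 0.13], [0.535, -0.07, 0.128], [0.535, -0.07, 0.124], [0.535, -0.07, 0.121], [0.535, -0.069, 0.119], [0.535, -0.068, 0.114], [0.534, -0.066, 0.106], [0.534, -0.066, 0.068]]
```

servo_tool:
  rows:
    - {"grip": -1, "dx": 0, "dy": -1, "dz": 1.5, "ax": 0, "ay": 0, "az": 1}
    - {"grip": -1, "dx": -0.2, "dy": -3, "dz": 3, "ax": 0, "ay": 0, "az": 3}
    - {"grip": -1, "dx": -0.4, "dy": -6, "dz": 4.5, "ax": 0, "ay": 0, "az": 5}
    - {"grip": -1, "dx": -0.6, "dy": -9, "dz": 5.6, "ax": 0, "ay": 0, "az": 8}
    - {"grip": -1, "dx": -0.8, "dy": -12, "dz": 5.6, "ax": 0, "ay": 0, "az": 11}
    - {"grip": -1, "dx": -1, "dy": -15, "dz": 5.6, "ax": 0, "ay": 0, "az": 14}
    - {"grip": -1, "dx": -1.2, "dy": -18, "dz": 5.6, "ax": 0, "ay": 0, "az": 17}
    - {"grip": -1, "dx": -1.4, "dy": -20.5, "dz": 5.6, "ax": 0, "ay": 0, "az": 19}
    - {"grip": -1, "dx": -1.5, "dy": -22.5, "dz": 5.6, "ax": 0, "ay": 0, "az": 20}
    - {"grip": -1, "dx": -1.6, "dy": -24, "dz": 5.6, "ax": 0, "ay": 0, "az": 21}
    - {"grip": -1, "dx": -1.6, "dy": -24.8, "dz": 5.6, "ax": 0, "ay": 0, "az": 21}
    - {"grip": -1, "dx": -1.6, "dy": -25, "dz": 5.6, "ax": 0, "ay": 0, "az": 21}

```text
clock: 8.67
position: [0.5207, 0.0018, 0.2295]
orientation: [0.454, 0.542, -0.456, 0.54]
wrist_force: [-0.1, 0.6, -3.3]
gripper_width: 0.0129
```

servo_tool:
  rows:
    - {"grip": -1, "dx": 0, "dy": -0.2, "dz": 0, "ax": 2, "ay": 0.4, "az": 0}
    - {"grip": -1, "dx": 0.1, "dy": -0.5, "dz": 0, "ax": 5.5, "ay": 1, "az": 0}
    - {"grip": -1, "dx": 0.1, "dy": -0.9, "dz": 0, "ax": 9.5, "ay": 1.7, "az": 0}
    - {"grip": -1, "dx": 0.2, "dy": -1.3, "dz": -0.1, "ax": 14, "ay": 2.5, "az": 0}
    - {"grip": -1, "dx": 0.3, "dy": -1.8, "dz": -0.3, "ax": 19, "ay": 3.3, "az": 0}
    - {"grip": -1, "dx": 0.4, "dy": -2.2, "dz": -0.4, "ax": 24, "ay": 4.2, "az": 0}
    - {"grip": -1, "dx": 0.5, "dy": -2.7, "dz": -0.7, "ax": 29, "ay": 5.1, "az": 0}
    - {"grip": -1, "dx": 0.5, "dy": -3, "dz": -0.8, "ax": 32.5, "ay": 5.7, "az": 0}
    - {"grip": -1, "dx": 0.6, "dy": -3.2, "dz": -1, "ax": 35, "ay": 6.1, "az": 0}
    - {"grip": -1, "dx": 0.6, "dy": -3.3, "dz": -1, "ax": 35.5, "ay": 6.3, "az": 0}
    - {"grip": -1, "dx": 0.6, "dy": -3.3, "dz": -1, "ax": 35.5, "ay": 6.3, "az": 0}
    - {"grip": -1, "dx": 0.6, "dy": -3.3, "dz": -1, "ax": 35.5, "ay": 6.3, "az": 0}

```text
clock: 9.67
position: [0.5281, -0.0295, 0.2209]
orientation: [0.572, 0.683, -0.292, 0.348]
wrist_force: [1.0, 0.4, -2.2]
gripper_width: 0.013
```

Run:
```python
from h import *
from rows import pose
st=status.get_state(); im=vision.camera('side');cv2.imwrite('pics/s6.png',im[:,:,::-1]);im2=vision.camera('scene');cv2.imwrite('pics/c6.png',im2[:,:,::-1]);im=vision.camera('wrist');cv2.imwrite('pics/w6.png',im[:,:,::-1])
np.save('pics/c6.npy',im2)
st=status.get_state()
p,r=pose(78,175,-36); r0=R.from_quat([-0.5,-0.5,0.5,-0.5])
print(st['clock'],st['position'],p,(R.from_quat(st['orientation'])*(r*r0).inv()).as_rotvec(degrees=True),st['qpos'],st['gripper_width'],st['wrist_force'])
```

```text
9.8167 [ 0.52805271 -0.02911838  0.22201448] [ 0.52799113 -0.03017947  0.22142933] [-0.01247608 -0.0344831   0.10173231] [-0.3651958   0.49949168  0.02722454  1.45620528  0.52788011  0.93148547] 0.012951404416590567 [-0.04293355  0.49571347 -3.63063224]
```

View pics/s6.png

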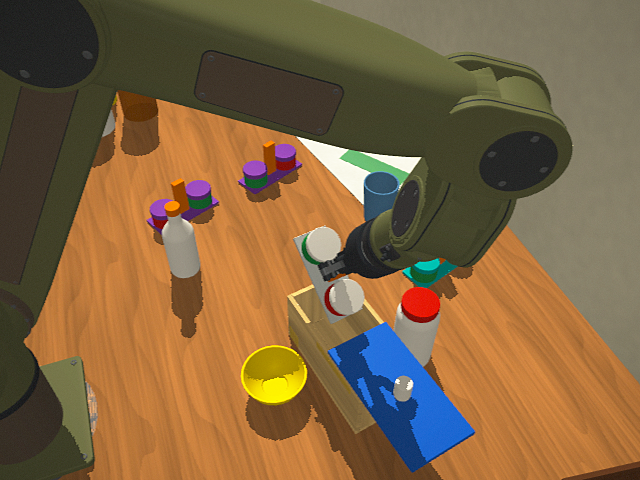

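View pics/c6.png

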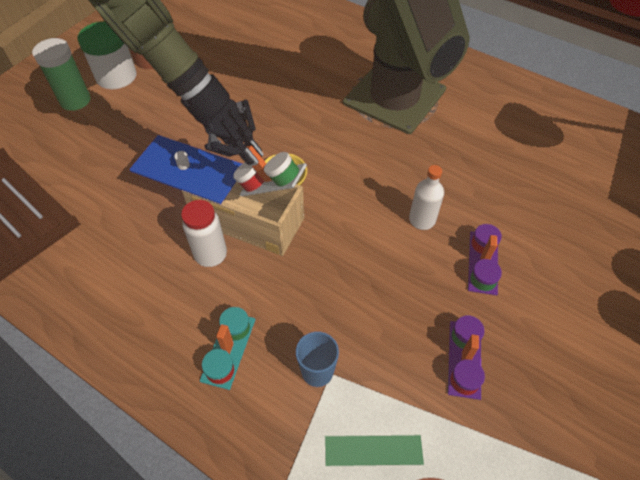

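View pics/w6.png

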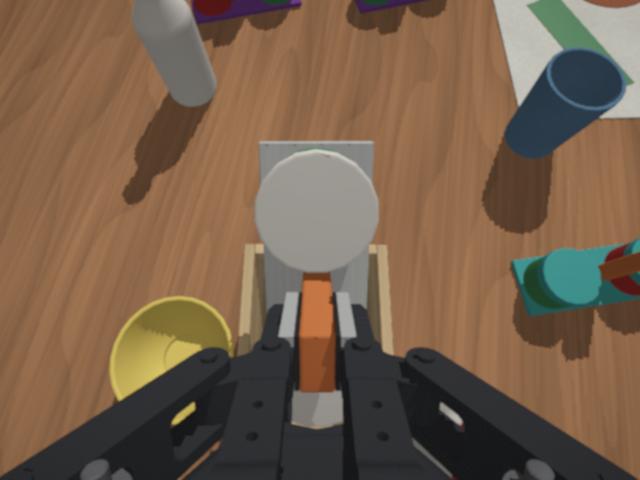

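The caddy is tilted over the opening, red end low, and the box rims at columns 249 and 382 sit symmetric about it. I'll check the box model with an overlay before lowering.

Run:
```python
from h import *
from rows import BX,BY,PSI
st=status.get_state(); 
def w(x,u,z): return [BX+np.cos(PSI)*x-np.sin(PSI)*u,BY+np.sin(PSI)*x+np.cos(PSI)*u,z]
outs=[]
for n,(f,crop) in dict(side=('s6',(270,400,250,450)),wrist=('w6',(200,360,200,440)),scene=('c6',(140,260,160,320))).items():
    im=cv2.imread(f'pics/{f}.png'); C=cam(n,st); s=4; y0,y1,x0,x1=crop
    k=cv2.resize(im[y0:y1,x0:x1],None,fx=s,fy=s,interpolation=cv2.INTER_CUBIC)
    def L(P,col):
        q=((proj(C,P)-[x0,y0]+.5)*s).astype(int); cv2.polylines(k,[q.reshape(-1,1,2)],False,col,1)
    L([w(-.056,-.02,.112),w(-.056,.113,.112),w(.056,.113,.112),w(.056,-.02,.112)],(0,0,255))
    L([w(-.048,-.02,.112),w(-.048,.105,.112),w(.048,.105,.112),w(.048,-.02,.112)],(0,255,255))
    L([w(-.056,-.02,.12),w(.056,-.02,.12),w(.056,-.242,.12),w(-.056,-.242,.12),w(-.056,-.02,.12)],(0,255,0))
    k=k[:560,:780]; cv2.imwrite(f'pics/o_{n}.png',k)
```

```text
(no output)
```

View pics/o_side.png

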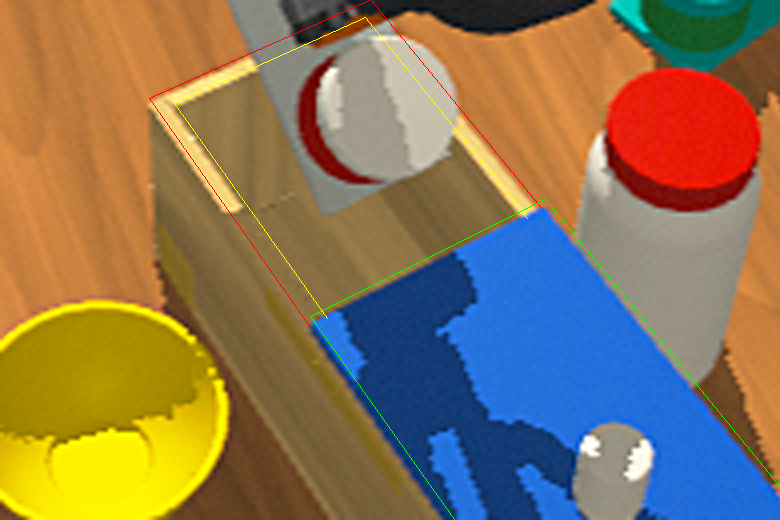

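View pics/o_wrist.png

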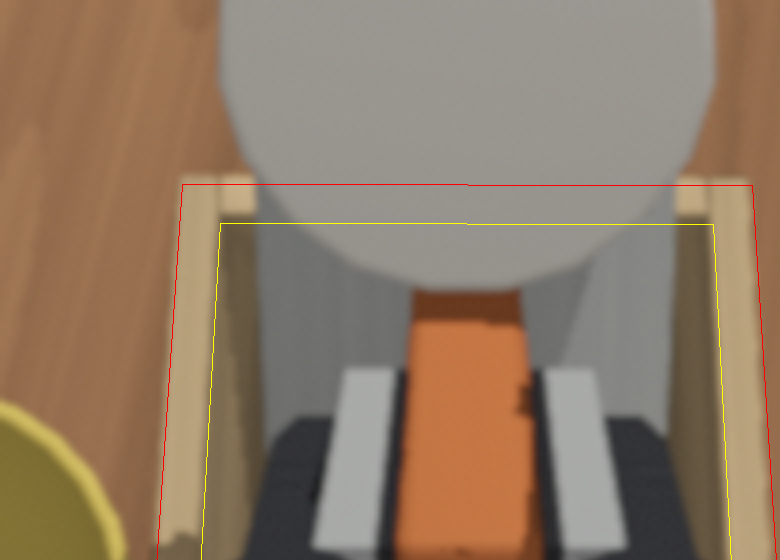

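View pics/o_scene.png

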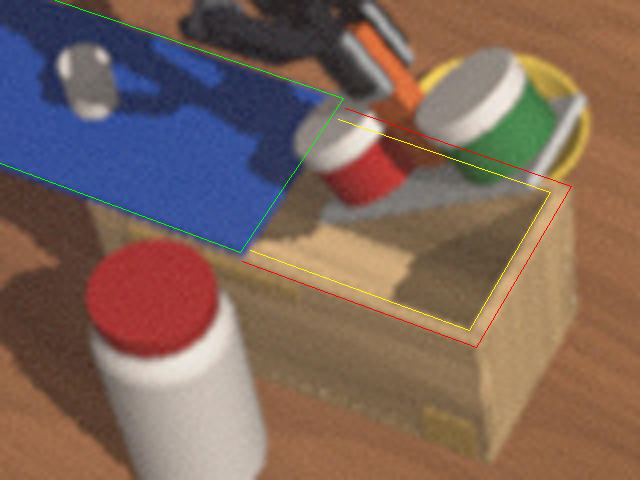

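servo_tool:
  rows:
    - {"grip": -1, "dx": 0, "dy": 0, "dz": -1, "ax": 0, "ay": 0, "az": 0}
    - {"grip": -1, "dx": 0, "dy": 0, "dz": -2.5, "ax": 0, "ay": 0, "az": 0}
    - {"grip": -1, "dx": 0, "dy": 0, "dz": -4, "ax": 0, "ay": 0, "az": 0}
    - {"grip": -1, "dx": 0, "dy": 0, "dz": -5.3, "ax": 0, "ay": 0, "az": 0}
    - {"grip": -1, "dx": 0, "dy": 0, "dz": -6.3, "ax": 0, "ay": 0, "az": 0}
    - {"grip": -1, "dx": 0.1, "dy": -0.6, "dz": -6.8, "ax": 0, "ay": 0, "az": 0}
    - {"grip": -1, "dx": 0.2, "dy": -1.3, "dz": -7.3, "ax": 0, "ay": 0, "az": 0}
    - {"grip": -1, "dx": 0.4, "dy": -2.1, "dz": -7.9, "ax": 0, "ay": 0, "az": 0}
    - {"grip": -1, "dx": 0.5, "dy": -2.8, "dz": -8.5, "ax": 0, "ay": 0, "az": 0}
    - {"grip": -1, "dx": 0.6, "dy": -3.3, "dz": -8.9, "ax": 0, "ay": 0, "az": 0}
    - {"grip": -1, "dx": 0.6, "dy": -3.5, "dz": -9.1, "ax": 0, "ay": 0, "az": 0}
    - {"grip": -1, "dx": 0.6, "dy": -3.5, "dz": -9.1, "ax": 0, "ay": 0, "az": 0}

```text
clock: 10.82
position: [0.5341, -0.0658, 0.1297]
orientation: [0.573, 0.683, -0.292, 0.347]
wrist_force: [-0.0, 0.2, -3.5]
gripper_width: 0.0129
```

Run:
```python
from h import *
from rows import *
im=vision.camera('side');cv2.imwrite('pics/s7.png',cv2.resize(im[200:440,220:500,::-1],None,fx=2.5,fy=2.5))
st=status.get_state(); p,r=pose(42,84,-36); r0=R.from_quat([-0.5,-0.5,0.5,-0.5])
print(st['clock'],st['position'],p,(R.from_quat(st['orientation'])*(r*r0).inv()).as_rotvec(degrees=True),st['wrist_force'],st['gripper_width'])
rel([pose(*w) for w in [(37,81,-33),(33,79,-31),(30,75.5,-27.5),(27,72,-24),(24,69.5,-20.5),(21,67,-17),(18,65,-14),(15,63,-10.5),(12.5,60.5,-7),(10,58,-4),(9,54,-1),(8,50,0)]],p,r)
```

```text
10.8667 [ 0.53402622 -0.06538938  0.13015096] [ 0.53424247 -0.06563255  0.13042933] [ 0.0713279   0.06730049 -0.03815171] [ 1.16061401 -0.27546616 -2.9528019 ] 0.013252063624736327
d [0.04, -0.25, -0.14] w [-3.0, -0.5, -0.0]
d [0.08, -0.48, -0.24] w [-4.9, -0.9, -0.0]
d [0.08, -0.47, -0.43] w [-8.4, -1.5, -0.0]
d [0.08, -0.46, -0.64] w [-11.8, -2.1, 0.0]
d [0.08, -0.44, -0.77] w [-15.3, -2.7, -0.0]
d [0.07, -0.41, -0.92] w [-18.7, -3.3, -0.0]
d [0.07, -0.42, -1.04] w [-21.7, -3.8, 0.0]
d [0.07, -0.38, -1.18] w [-25.1, -4.4, -0.0]
d [0.05, -0.29, -1.39] w [-28.6, -5.0, 0.0]
d [0.04, -0.25, -1.62] w [-31.5, -5.6, -0.0]
d [0.01, -0.06, -2.01] w [-34.5, -6.1, -0.0]
d [0.01, -0.06, -2.41] w [-35.5, -6.3, 0.0]
```

View pics/s7.png

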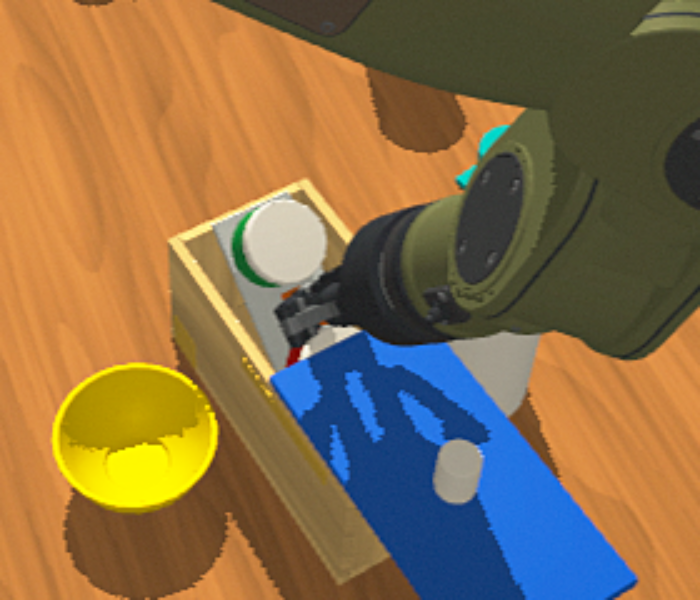

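On plan: the red end is under the lid edge and there is no contact force. Next I'll level the caddy while it moves in.

servo_tool:
  rows:
    - {"grip": -1, "dx": 0, "dy": -0.2, "dz": -0.1, "ax": -3, "ay": -0.5, "az": 0}
    - {"grip": -1, "dx": 0.1, "dy": -0.5, "dz": -0.2, "ax": -5, "ay": -0.9, "az": 0}
    - {"grip": -1, "dx": 0.1, "dy": -0.5, "dz": -0.4, "ax": -8.4, "ay": -1.5, "az": 0}
    - {"grip": -1, "dx": 0.1, "dy": -0.5, "dz": -0.6, "ax": -11.8, "ay": -2.1, "az": 0}
    - {"grip": -1, "dx": 0.1, "dy": -0.4, "dz": -0.8, "ax": -15.3, "ay": -2.7, "az": 0}
    - {"grip": -1, "dx": 0.1, "dy": -0.4, "dz": -0.9, "ax": -18.7, "ay": -3.3, "az": 0}
    - {"grip": -1, "dx": 0.1, "dy": -0.4, "dz": -1, "ax": -21.7, "ay": -3.8, "az": 0}
    - {"grip": -1, "dx": 0.1, "dy": -0.4, "dz": -1.2, "ax": -25.1, "ay": -4.4, "az": 0}
    - {"grip": -1, "dx": 0, "dy": -0.3, "dz": -1.4, "ax": -28.6, "ay": -5, "az": 0}
    - {"grip": -1, "dx": 0, "dy": -0.2, "dz": -1.6, "ax": -31.5, "ay": -5.6, "az": 0}
    - {"grip": -1, "dx": 0, "dy": -0.1, "dz": -2, "ax": -34.5, "ay": -6.1, "az": 0}
    - {"grip": -1, "dx": 0, "dy": 0, "dz": -2.4, "ax": -35.5, "ay": -6.3, "az": 0}

```text
clock: 11.87
position: [0.5332, -0.063, 0.1069]
orientation: [0.454, 0.542, -0.454, 0.542]
wrist_force: [-1.1, -0.1, -3.1]
gripper_width: 0.0127
```

Run:
```python
from h import *
from rows import *
im=vision.camera('wrist');cv2.imwrite('pics/w8.png',im[:,:,::-1])
st=status.get_state(); p,r=pose(8,50,0); r0=R.from_quat([-0.5,-0.5,0.5,-0.5])
print(st['clock'],st['position'],p,(R.from_quat(st['orientation'])*(r*r0).inv()).as_rotvec(degrees=True),st['wrist_force'],st['torque'],st['gripper_width'])
```

```text
11.9167 [ 0.53259208 -0.06271164  0.10586249] [ 0.53435034 -0.06624433  0.1063    ] [0.06148325 0.07604438 0.15453073] [-0.92645241  0.83196561 -4.45714234] [0.18775516 0.08591366 0.002483  ] 0.012994781714455382
```

View pics/w8.png

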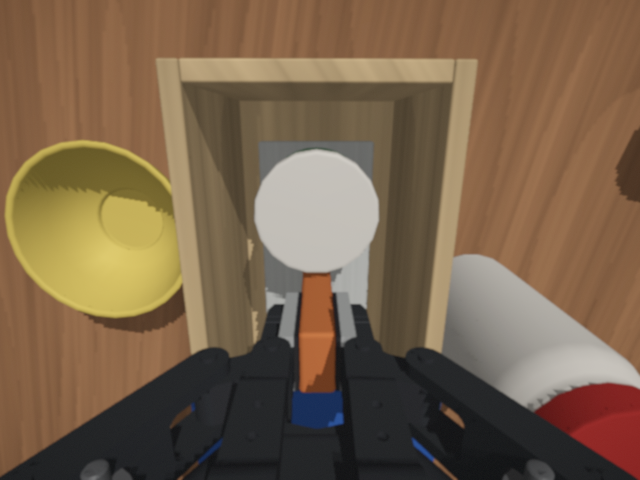

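servo_tool:
  rows:
    - {"grip": -1, "dx": 0, "dy": 0, "dz": -0.7, "ax": 0, "ay": 0, "az": 0}
    - {"grip": -1, "dx": 0, "dy": 0, "dz": -1.6, "ax": 0, "ay": 0, "az": 0}
    - {"grip": -1, "dx": 0, "dy": 0, "dz": -2.5, "ax": 0, "ay": 0, "az": 0}
    - {"grip": -1, "dx": 0, "dy": 0, "dz": -3.1, "ax": 0, "ay": 0, "az": 0}
    - {"grip": -1, "dx": 0, "dy": 0, "dz": -3.5, "ax": 0, "ay": 0, "az": 0}
    - {"grip": -1, "dx": 0, "dy": 0, "dz": -3.7, "ax": 0, "ay": 0, "az": 0}
    - {"grip": -1, "dx": 0, "dy": 0, "dz": -3.8, "ax": 0, "ay": 0, "az": 0}
    - {"grip": -1, "dx": 0, "dy": 0, "dz": -3.9, "ax": 0, "ay": 0, "az": 0}
    - {"grip": -1, "dx": 0, "dy": 0, "dz": -4, "ax": 0, "ay": 0, "az": 0}
    - {"grip": -1, "dx": 0, "dy": 0, "dz": -4, "ax": 0, "ay": 0, "az": 0}

```text
clock: 12.75
position: [0.5342, -0.065, 0.0664]
orientation: [0.455, 0.542, -0.454, 0.542]
wrist_force: [-0.9, 0.3, -3.0]
gripper_width: 0.0128
```

Expected contact is at TCP z of about 0.0643, so 2 mm remains.

servo_tool:
  rows:
    - {"grip": -1, "dx": 0, "dy": 0, "dz": -0.1, "ax": 0, "ay": 0, "az": 0}
    - {"grip": -1, "dx": 0, "dy": 0, "dz": -0.2, "ax": 0, "ay": 0, "az": 0}
    - {"grip": -1, "dx": 0, "dy": 0, "dz": -0.3, "ax": 0, "ay": 0, "az": 0}
    - {"grip": -1, "dx": 0, "dy": 0, "dz": -0.3, "ax": 0, "ay": 0, "az": 0}
    - {"grip": -1, "dx": 0, "dy": 0, "dz": -0.3, "ax": 0, "ay": 0, "az": 0}

```text
clock: 13.17
position: [0.5343, -0.0652, 0.0647]
orientation: [0.455, 0.541, -0.454, 0.542]
wrist_force: [-2.7, -0.4, 5.9]
gripper_width: 0.013
```

Contact: the vertical force went from -3 to +5.9 N at z 0.0647, close to the predicted floor height. I'll check the picture before letting go.

Run:
```python
from h import *
im=vision.camera('wrist');cv2.imwrite('pics/w9.png',im[:,:,::-1]); im=vision.camera('scene');cv2.imwrite('pics/c9.png',cv2.resize(im[120:270,120:330,::-1],None,fx=3.5,fy=3.5))
st=status.get_state();print(st['position'],st['wrist_force'],st['torque'],R.from_quat(st['orientation']).as_matrix().round(3).tolist())
```

```text
[ 0.53426588 -0.06513685  0.06466025] [-2.48398824 -0.11100918  5.31202967] [0.06427417 0.51660609 0.00951226] [[0.001, 0.985, 0.174], [-0.0, 0.174, -0.985], [-1.0, 0.001, 0.001]]
```

View pics/w9.png

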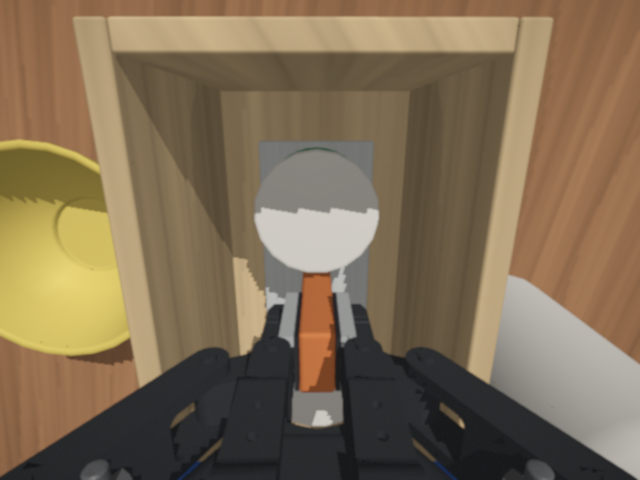

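View pics/c9.png

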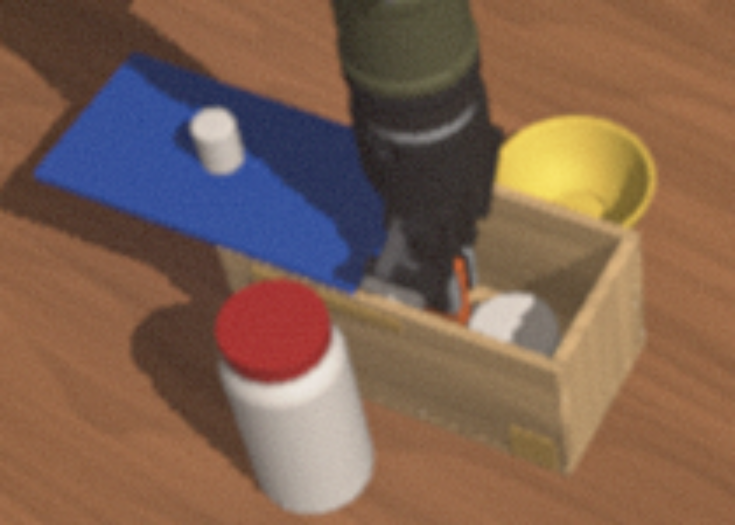

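The caddy is level on the floor and clear of all walls. Opening the fingers a little (they stay inside the walls) and withdrawing straight up.

servo_tool:
  rows:
    - {"grip": -0.3, "dx": 0, "dy": 0, "dz": 0.1, "ax": 0, "ay": 0, "az": 0}
    - {"grip": -0.3, "dx": 0, "dy": 0, "dz": 0.2, "ax": 0, "ay": 0, "az": 0}
    - {"grip": -0.3, "dx": 0, "dy": 0, "dz": 0.2, "ax": 0, "ay": 0, "az": 0}
    - {"grip": -0.3, "dx": 0, "dy": 0, "dz": 0.2, "ax": 0, "ay": 0, "az": 0}
    - {"grip": -0.3, "dx": 0, "dy": 0, "dz": 0.2, "ax": 0, "ay": 0, "az": 0}
    - {"grip": -0.3, "dx": 0, "dy": 0, "dz": 1, "ax": 0, "ay": 0, "az": 0}
    - {"grip": -0.3, "dx": 0, "dy": 0, "dz": 3, "ax": 0, "ay": 0, "az": 0}
    - {"grip": -0.3, "dx": 0, "dy": 0, "dz": 6, "ax": 0, "ay": 0, "az": 0}
    - {"grip": -0.3, "dx": 0, "dy": 0, "dz": 9, "ax": 0, "ay": 0, "az": 0}
    - {"grip": -0.3, "dx": 0, "dy": 0, "dz": 12, "ax": 0, "ay": 0, "az": 0}
    - {"grip": -0.3, "dx": 0, "dy": 0, "dz": 13, "ax": 0, "ay": 0, "az": 0}
    - {"grip": -0.3, "dx": 0, "dy": 0, "dz": 13, "ax": 0, "ay": 0, "az": 0}

```text
clock: 14.27
position: [0.5364, -0.0653, 0.1969]
orientation: [0.456, 0.54, -0.453, 0.544]
wrist_force: [-0.8, -0.4, 0.0]
gripper_width: 0.0302
```

Run:
```python
from h import *
im=vision.camera('wrist');cv2.imwrite('pics/w10.png',im[:,:,::-1])
st=status.get_state();print(st['position'],st['wrist_force'],st['gripper_width'])
```

```text
[ 0.53505154 -0.06512476  0.19465253] [-0.5871629   0.46965303 -0.30067611] 0.029404395964223708
```

View pics/w10.png

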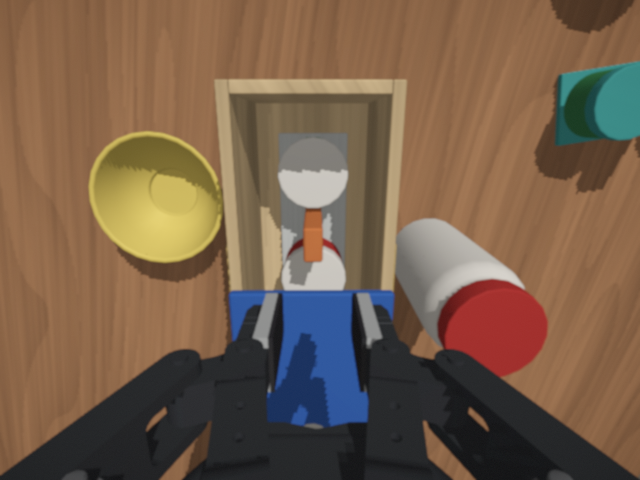

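The caddy stands upright inside, its blade at (313,235). Next, back to the knob at (0.559,-0.214).

servo_tool:
  rows:
    - {"grip": 0.2, "dx": 0.2, "dy": -1.5, "dz": 0.5, "ax": 0, "ay": 0, "az": 0}
    - {"grip": 0.2, "dx": 0.7, "dy": -4.5, "dz": 0.5, "ax": 0, "ay": 0, "az": 0}
    - {"grip": 0.2, "dx": 1.2, "dy": -7.5, "dz": 0.5, "ax": 0, "ay": 0, "az": 0}
    - {"grip": 0.2, "dx": 1.7, "dy": -10.5, "dz": 0.5, "ax": 0, "ay": 0, "az": 0}
    - {"grip": 0.2, "dx": 2.2, "dy": -13, "dz": 0.5, "ax": 0, "ay": 0, "az": 0}
    - {"grip": 0.2, "dx": 2.4, "dy": -14.6, "dz": 0, "ax": 0, "ay": 0, "az": 0}
    - {"grip": 0.2, "dx": 2.4, "dy": -14.9, "dz": 0, "ax": 0, "ay": 0, "az": 0}
    - {"grip": 0.2, "dx": 2.4, "dy": -14.9, "dz": 0, "ax": 0, "ay": 0, "az": 0}
  grip_force: 30

```text
clock: 14.98
position: [0.5566, -0.2141, 0.191]
orientation: [0.455, 0.543, -0.455, 0.54]
wrist_force: [0.4, 1.9, -1.0]
gripper_width: 0.0513
```

Run:
```python
from h import *
st=status.get_state(); im=vision.camera('wrist');cv2.imwrite('pics/w11.png',im[:,:,::-1]); C=cam('wrist',st); print(st['position'])
for d in vision.spot_point('wrist','lid_knob')[:2]: print(d, plane(C,np.array(d['centre'])[::-1],.152))
```

```text
[ 0.55664696 -0.21414082  0.19101777]
{'centre': [274.1, 322.2], 'confidence': 0.73} [[ 0.559079   -0.21123715  0.152     ]]
```

View pics/w11.png

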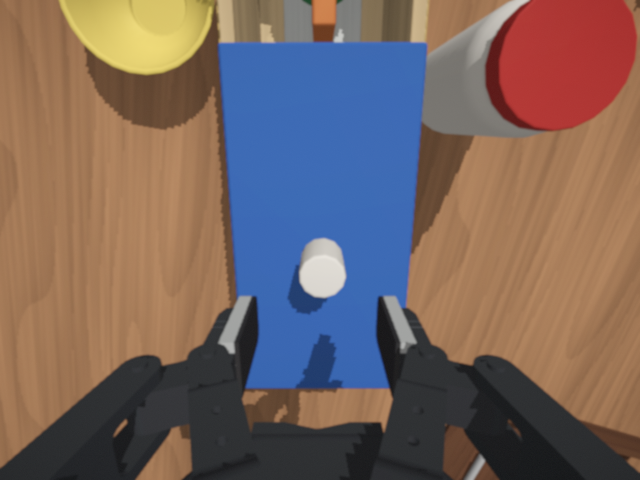

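The knob is at (322,275), nearly centred. I'll descend with +2 mm in x and grip.

servo_tool:
  rows:
    - {"grip": 0.2, "dx": 0.2, "dy": 0, "dz": -2, "ax": 0, "ay": 0, "az": 0}
    - {"grip": 0.2, "dx": 0.2, "dy": 0, "dz": -4, "ax": 0, "ay": 0, "az": 0}
    - {"grip": 0.2, "dx": 0.2, "dy": 0, "dz": -5.5, "ax": 0, "ay": 0, "az": 0}
    - {"grip": 0.2, "dx": 0.2, "dy": 0, "dz": -6.2, "ax": 0, "ay": 0, "az": 0}
    - {"grip": 0.2, "dx": 0.2, "dy": 0, "dz": -6.2, "ax": 0, "ay": 0, "az": 0}
    - {"grip": -1, "dx": 0.2, "dy": 0, "dz": -6.2, "ax": 0, "ay": 0, "az": 0}
    - {"grip": -1, "dx": 0.2, "dy": 0, "dz": -6.2, "ax": 0, "ay": 0, "az": 0}
    - {"grip": -1, "dx": 0.2, "dy": 0, "dz": -6.2, "ax": 0, "ay": 0, "az": 0}
    - {"grip": -1, "dx": 0.2, "dy": 0, "dz": -6.2, "ax": 0, "ay": 0, "az": 0}
    - {"grip": -1, "dx": 0.2, "dy": 0, "dz": -6.2, "ax": 0, "ay": 0, "az": 0}

```text
clock: 15.92
position: [0.5593, -0.214, 0.1327]
orientation: [0.454, 0.542, -0.455, 0.542]
wrist_force: [-5.0, 1.6, 6.1]
gripper_width: 0.025
```

servo_tool:
  rows:
    - {"grip": -1, "dx": -0.2, "dy": 0.9, "dz": 0, "ax": 0, "ay": 0, "az": 0}
    - {"grip": -1, "dx": -0.4, "dy": 2.2, "dz": 0, "ax": 0, "ay": 0, "az": 0}
    - {"grip": -1, "dx": -0.7, "dy": 4, "dz": 0, "ax": 0, "ay": 0, "az": 0}
    - {"grip": -1, "dx": -1, "dy": 5.8, "dz": 0, "ax": 0, "ay": 0, "az": 0}
    - {"grip": -1, "dx": -1.3, "dy": 7.6, "dz": 0, "ax": 0, "ay": 0, "az": 0}
    - {"grip": -1, "dx": -1.7, "dy": 9.4, "dz": 0, "ax": 0, "ay": 0, "az": 0}
    - {"grip": -1, "dx": -1.9, "dy": 11, "dz": 0, "ax": 0, "ay": 0, "az": 0}
    - {"grip": -1, "dx": -2.1, "dy": 12.2, "dz": 0, "ax": 0, "ay": 0, "az": 0}
    - {"grip": -1, "dx": -2.2, "dy": 12.7, "dz": 0, "ax": 0, "ay": 0, "az": 0}
    - {"grip": -1, "dx": -2.3, "dy": 13.1, "dz": 0, "ax": 0, "ay": 0, "az": 0}
    - {"grip": -1, "dx": -2.3, "dy": 13.2, "dz": 0, "ax": 0, "ay": 0, "az": 0}
    - {"grip": -1, "dx": -2.3, "dy": 13.2, "dz": 0, "ax": 0, "ay": 0, "az": 0}

```text
clock: 16.92
position: [0.5366, -0.0848, 0.1327]
orientation: [0.453, 0.54, -0.457, 0.543]
wrist_force: [-5.3, -8.4, 6.0]
gripper_width: 0.0246
```

The lid travelled 131 mm and stopped against about 8 N. I'll press 1 mm more, release and retreat.

servo_tool:
  rows:
    - {"grip": -1, "dx": 0, "dy": 0.1, "dz": 0, "ax": 0, "ay": 0, "az": 0}
    - {"grip": -1, "dx": 0, "dy": 0.1, "dz": 0, "ax": 0, "ay": 0, "az": 0}
    - {"grip": 0.2, "dx": 0, "dy": 0.1, "dz": 0, "ax": 0, "ay": 0, "az": 0}
    - {"grip": 0.2, "dx": 0, "dy": 0.1, "dz": 0, "ax": 0, "ay": 0, "az": 0}
    - {"grip": 0.2, "dx": 0, "dy": 0.1, "dz": 0, "ax": 0, "ay": 0, "az": 0}
    - {"grip": 0.2, "dx": 0, "dy": 0.1, "dz": 0.3, "ax": 0, "ay": 0, "az": 0}
    - {"grip": 0.2, "dx": 0, "dy": 0.1, "dz": 2.5, "ax": 0, "ay": 0, "az": 0}
    - {"grip": 0.2, "dx": 0, "dy": 0.1, "dz": 5.5, "ax": 0, "ay": 0, "az": 0}
    - {"grip": 0.2, "dx": 0, "dy": 0.1, "dz": 9, "ax": 0, "ay": 0, "az": 0}
    - {"grip": 0.2, "dx": 0, "dy": 0.1, "dz": 11, "ax": 0, "ay": 0, "az": 0}
    - {"grip": 0.2, "dx": 0, "dy": 0.1, "dz": 12, "ax": 0, "ay": 0, "az": 0}
    - {"grip": 0.2, "dx": 0, "dy": 0.1, "dz": 12, "ax": 0, "ay": 0, "az": 0}

```text
clock: 17.92
position: [0.5388, -0.081, 0.2539]
orientation: [0.456, 0.54, -0.453, 0.543]
wrist_force: [0.0, -0.1, -0.4]
gripper_width: 0.0512
```

Run:
```python
from h import *
from rows import BX,BY,PSI
st=status.get_state(); ims={n:vision.camera(n) for n in('wrist','side','scene')}
print(st['clock'],st['position'],st['wrist_force'])
def w(x,u,z): return [BX+np.cos(PSI)*x-np.sin(PSI)*u,BY+np.sin(PSI)*x+np.cos(PSI)*u,z]
C=cam('wrist',st)
k=ims['wrist'][:,:,::-1].copy()
q=proj(C,[w(-.056,.111,.12),w(.056,.111,.12),w(-.056,.113,.112),w(.056,.113,.112)]); print(q.round(1).tolist())
cv2.imwrite('pics/w12.png',k)
cv2.imwrite('pics/c12.png',ims['scene'][:,:,::-1]);cv2.imwrite('pics/s12.png',ims['side'][:,:,::-1])
for t,z in dict(lid_knob=.152,jar=0,bowl=0,glue=0,pot=0).items():
    for n in ims:
        for d in vision.spot_point(n,t)[:1]: print(t,n,round(d['confidence'],2),plane(cam(n,st),np.array(d['centre'])[::-1],z)[0].round(4))
print('shut knob expected',w(0,-.010,.152))
```

```text
17.9167 [ 0.5387896  -0.08095582  0.25392191] [ 0.02669177 -0.13660948 -0.37351951]
[[232.4, 68.0], [393.4, 68.1], [234.6, 66.6], [391.3, 66.7]]
lid_knob wrist 0.92 [ 0.5377 -0.0825  0.152 ]
lid_knob scene 0.92 [ 0.5404 -0.0779  0.152 ]
jar wrist 0.68 [ 0.6545 -0.0896  0.    ]
jar side 0.74 [ 0.6535 -0.0922  0.    ]
jar scene 0.27 [ 0.4531 -0.1828  0.    ]
bowl wrist 0.57 [ 0.4017 -0.0692  0.    ]
bowl side 0.89 [ 0.3979 -0.0703  0.    ]
bowl scene 0.68 [ 0.4047 -0.0668  0.    ]
glue side 0.63 [ 0.3206  0.255  -0.    ]
glue scene 0.82 [0.3163 0.2471 0.    ]
pot scene 0.62 [0.743  0.2566 0.    ]
shut knob expected [np.float64(0.5377364817766693), np.float64(-0.08544807753012208), 0.152]
```

View pics/w12.png

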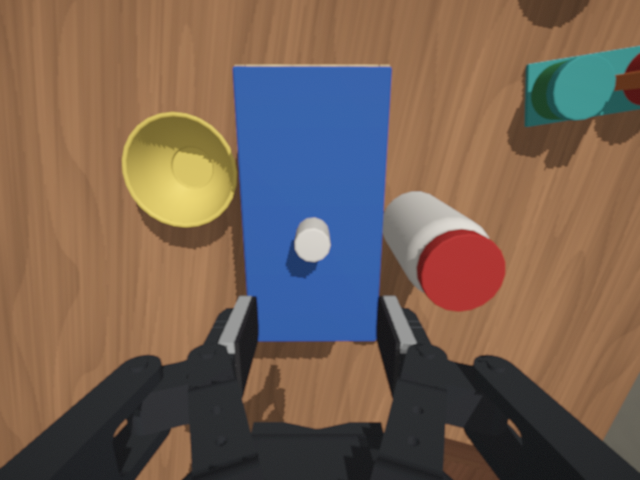

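View pics/c12.png

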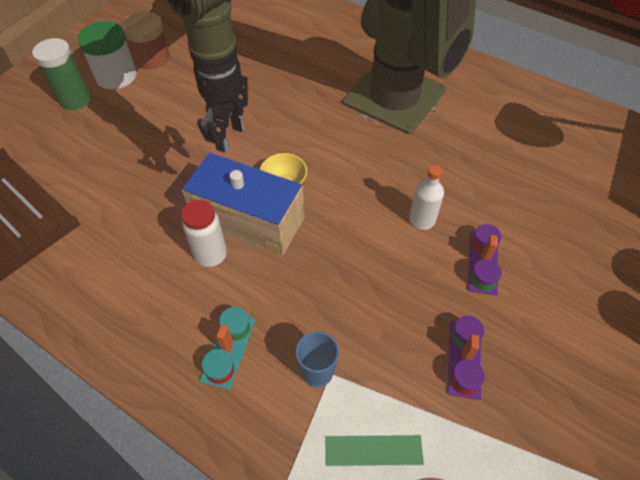

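View pics/s12.png

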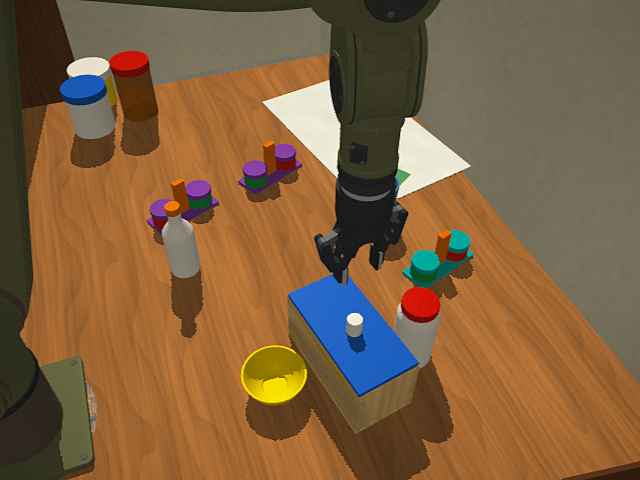

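The lid covers the box with only the expected 2 mm wood rim at the +y end, the bystanders are where they were, and the arm is clear. Handing in.

```bash
python3 -c "
from bench import ticket,status
print(ticket.sign_off(), status.get_state()['clock'])"
```

```text
the job is handed in; nothing more can be done
the job is handed in; nothing more can be done
```

The caddy is in the storage box, standing level on its floor, and the lid is slid fully shut. I handed the job in at about 18 s, against the 64 s limit.

**What I did:**
- I pulled the lid by its knob to the open stop; it came up against about 14 N there.
- I gripped the real caddy (aluminium base, red and green tins) by its orange blade. I tilted it about 36° with the red end leading under the lid and levelled it as it went in.
- I set it on the floor before letting go. First contact was at the predicted height with about 9 N, and the highest wrist-force reading after any move was about 18 N.
- I slid the lid 131 mm back to its shut stop, which met about 8 N, then released and drew the arm up clear.

**Last checks:**
- **Lid:** it covers the box, with only the expected 2 mm wooden rim at the +y end. The networks placed the knob 3 to 8 mm from its shut position, which I put down to their error given the stop force and the travel.
- **Caddy:** it was upright and clear of the walls after I let go. I could not see it again once the lid was shut.
- **Bystanders:** the jar, bowl, bottle and pot are within network error (up to about 8 mm) of where they started. Two reports did not help: the scene camera put the jar in the wrong place with low confidence (0.27), and the side camera did not report the pot.

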